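# Strip a firing stack and set up the spaced deck

## Robot

A 7-joint arm with a two-finger parallel gripper is mounted at the origin on a cart in front of the work surface, level with it; the furniture and walls round the work are solid. World frame = base frame: x ahead of the robot, y to its left, z up, the work surface at z = 0. Lengths are in mm, angles in degrees, forces in N, time in s.
With the tool pointing down it reaches from about 400 to 875 mm from the base axis. Payload 6.5 kg.
Tool frame: the origin (TCP) lies midway between the tips of the shut fingers; the grasp point (between the pads) lies 19 mm behind it; z points along the fingers, y is the direction in which the jaws open and shut (so a half turn about z gives the same grasp; the last joint's range is limited). The gripper opens to 85 mm and grips with 20 to 120 N. Pads are 22 mm wide; open, the fingers measure 114 mm over their backs; the gripper's body (76 mm by 85 mm) begins 54 mm behind the grasp point. The pads swing forward as they close: fully open they stand 13 mm farther back than shut.
Start: joints at [-67.62, 30.733, -0.252, 88.115, 0.149, 61.152, -4.079], TCP at [286.695, 583.349, 231.29] pointing down, gripper open.
Joint ranges: [-154.64, 154.64], [-21.42, 123.67], [-72.66, 72.17], [13.99, 137.28], [-74.86, 254.86], [10.95, 109.41], [-158.01, 158.01]. Speed limits (degrees/s): [136.94, 136.94, 180, 180, 180, 180, 180].

## Interface

Orientations are given as [roll, pitch, yaw] about the fixed x, y, z axes, in that order (R = Rz(yaw) Ry(pitch) Rx(roll)).
In Python, from bench import status, vision, workorder gives the robot as it stands. The module is installed in compiled form; this text tells all that it offers.
- The arm moves only by the tool step_arm, never from a script. Its arguments are lists of equal length, an entry for each row: "dp": the shift along the world's x, y, z in m, a list of three; "turn": the turn, a rotation vector about the world's x, y, z in degrees, a list of three; "hand": the finger opening in m, from 0 to 0.0854. In form: {"dp": [[tx, ty, tz], ...], "turn": [[rx, ry, rz], ...], "hand": [hand, ...]}. A call has 1 to 10 rows; each row is the pose to reach, as a shift and turn from the pose measured when the call began; what a row does not reach only later rows make up. A row lasts 1/10 s, in which the tool goes at most 50 mm and 8.59 degrees, less where a joint would pass 70% of its speed; a pose out of reach is approached as far as the arm can. A call with a gripper value outside its range is refused whole. The fingers move at their own pace and stop on an object; "grip_force" is the grip in N (left out, the last holds). Time passes only in rows, so rows that repeat a pose let the fingers close. It gives the time, the measured TCP pose, the force and the opening at its end, in the units of the state.
- status.observe(): the state, without advancing time (a new reading comes with each control period).
- vision.grab_frame(name): name is "scene" or "top" or "wrist"; returns the picture (420x560x3 uint8, red, green, blue); there is no depth.
- vision.calibration(name): a dict with "mtx" (3x3 intrinsics, pixels), "position" and "attitude" of the camera in the world. Camera axes: x right, y up, looking along -z (the intrinsics and any distortion apply to the point x, -y, -z); pixel columns grow to the right and rows downward; lengths in mm; the calibration is good to about 2 mm. A picture is of the moment at which its call begins: read the wrist's pose just before it. calibration takes no time and is no camera call; for the wrist camera it gives the pose at the moment of the call.
- workorder.finish_job(): hands the job in, once; it reports no verdict.
The state is a dict: "time": time; "q": joint angles; "qvel": joint speeds; "tau": joint torques, N m; "tool_pos": TCP position; "tool_rot": TCP orientation; "force": force on the tool from outside, world axes, zero at the start; "moment": the same for the moment, N m; "grip_width": opening from 0.0 (shut) to 1.0 (fully open).
Only numpy, scipy, OpenCV 4.12 (cv2) and the standard library are available. Lean on these libraries where they do the work, as an engineer would, in place of code of your own. Each camera call takes 0.05 s, during which the arm holds its last target.

## Task

Take the firing stack apart from the top, one piece at a time, each straight to its own place: the crucible upright into the round dark steel dish, then the short ceramic plate onto the two rails of the steel cradle between its pins, then the two black spacer bars into the two grooves of the firebrick slab, one bar in the middle of each groove (either bar in either), and last the long ceramic plate on the two bars, centred over the slab and lined up with it so that it rests clear of the slab. Never tip the crucible, and leave the small bottle at the right and the timer in front of the furnace where they are.

Things in the scene. Friction and masses are not known exactly. Their poses are not given: they have to be found in the camera images.
- crucible_mid (a point): Small white porcelain crucible, open cup on top of the stack: 41 mm across at the rim, tapering to 27 mm across at the foot, 28 mm high. Point: its centre, 14 mm above its foot; z up its axis. It stands on the middle of the short plate (up to 8 mm off centre).
- short_plate_mid (a point): Short white ceramic plate, 44 mm (its x) by 120 mm (its y) by 12 mm thick, lying across the two bars under the crucible. Point: its centre, half-way up; z up.
- bar_a_mid (a point): Near-black spacer bar, 76 mm long (its x), 14 mm wide (its y), 18 mm high (its z). Point: its centre, half-way up. At the start it lies across the long plate, about 45 mm from the plate's middle towards the plate's +y end, its ends showing on both sides of the short plate. Same shape as the other bar.
- bar_b_mid (a point): The other near-black spacer bar, same size, axes and point; at the start towards the long plate's -y end.
- long_plate_mid (a point): Long white ceramic plate, 60 mm (its x) by 150 mm (its y) by 12 mm thick, bottom of the stack, lying on the worktop. Point: its centre, half-way up; z up.
- slab: Fixed tan firebrick slab, 96 (x) by 170 mm (y), top 16 mm above the worktop. Origin: centre of its underside; z up. Two grooves across it along x, 30 mm wide, 4 mm deep (floor 12 mm above the worktop), centred at y = +45 and -45 mm. Bars in them stand 14 mm above the slab's top; the long plate on both has its underside 30 mm above the worktop, its y along the slab's y.
- cradle: Low fixed cradle: dark steel foot 88 (x) by 164 (y) by 4 mm, two aluminium rails along x at y = +-40 mm, tops 14 mm above the worktop. Six upright pins, 8 mm thick, 24 to 26 mm high, at x = +-35 mm on both rails and at x = 0, y = +-73 mm. The short plate lies on the rails, its y along the cradle's y, 9 mm play to the pins all round. Origin: centre of the underside; z up.
- dish: Round shallow dark steel dish fixed to the worktop, 66 mm across, rim 9 mm high, inner floor 3 mm above the worktop and about 50 mm across. Origin: centre of the underside; z up. The crucible stands in it.
- bottle_mid (a point): Bystander: small grey see-through reagent bottle with dark cap, the one at the right of the work, nearest the robot, 45 mm across, 80 mm high, standing. Point: its centre, 40 mm up. Leave it alone.
- timer_mid (a point): Bystander: cream square lab timer in front of the furnace, 62 by 62 mm, 21 mm high. Point: its middle, 10 mm up. Leave it alone.

How it is judged (in metres and radians):
On the way, in this order (a step that is already met when the one before it is completed fails the run):
1. the crucible stands upright in the dish (horizontal distance between crucible_mid and dish below 0.012 m and z of crucible_mid in the frame of dish between 0.014 and 0.02 m and angle between crucible_mid's own z axis and vertical below 0.12 rad), for 0.2 s.
2. the short plate lies on the cradle's rails (x of short_plate_mid in the frame of cradle between -0.012 and 0.012 m and y of short_plate_mid in the frame of cradle between -0.012 and 0.012 m and z of short_plate_mid in the frame of cradle between 0.017 and 0.023 m and angle between the y axis of short_plate_mid and the y axis of cradle, either way round below 0.2 rad and angle between short_plate_mid's own z axis and vertical below 0.06 rad), for 0.2 s.
3. one bar lies in each groove of the slab (((x of bar_a_mid in the frame of slab between -0.013 and 0.013 m and y of bar_a_mid in the frame of slab between 0.035 and 0.055 m and z of bar_a_mid in the frame of slab between 0.018 and 0.024 m and angle between the x axis of each of bar_a_mid, bar_b_mid and the x axis of slab, either way round below 0.2 rad and x of bar_b_mid in the frame of slab between -0.013 and 0.013 m and y of bar_b_mid in the frame of slab between -0.055 and -0.035 m and z of bar_b_mid in the frame of slab between 0.018 and 0.024 m) or (x of bar_a_mid in the frame of slab between -0.013 and 0.013 m and y of bar_a_mid in the frame of slab between -0.055 and -0.035 m and z of bar_a_mid in the frame of slab between 0.018 and 0.024 m and angle between the x axis of each of bar_a_mid, bar_b_mid and the x axis of slab, either way round below 0.2 rad and x of bar_b_mid in the frame of slab between -0.013 and 0.013 m and y of bar_b_mid in the frame of slab between 0.035 and 0.055 m and z of bar_b_mid in the frame of slab between 0.018 and 0.024 m))), for 0.2 s.
4. the long plate rests on both bars (x of long_plate_mid in the frame of slab between -0.013 and 0.013 m and y of long_plate_mid in the frame of slab between -0.013 and 0.013 m and z of long_plate_mid in the frame of slab between 0.033 and 0.039 m and angle between the y axis of long_plate_mid and the y axis of slab, either way round below 0.15 rad and angle between long_plate_mid's own z axis and vertical below 0.05 rad), for 0.2 s.
At the end, for the whole second after the job is handed in: Crucible upright in the dish (12 mm of centre); short plate flat on the cradle rails (12 mm, 0.2 rad); one bar in each groove (10 mm across, 13 mm along it, 0.2 rad); long plate level on both bars (13 mm of the slab centre, 0.15 rad); all at rest (all of step 1 and all of step 2 and all of step 4 and ((x of bar_a_mid in the frame of slab between -0.013 and 0.013 m and y of bar_a_mid in the frame of slab between 0.035 and 0.055 m and z of bar_a_mid in the frame of slab between 0.018 and 0.024 m and angle between the x axis of each of bar_a_mid, bar_b_mid and the x axis of slab, either way round below 0.2 rad and x of bar_b_mid in the frame of slab between -0.013 and 0.013 m and y of bar_b_mid in the frame of slab between -0.055 and -0.035 m and z of bar_b_mid in the frame of slab between 0.018 and 0.024 m) or (x of bar_a_mid in the frame of slab between -0.013 and 0.013 m and y of bar_a_mid in the frame of slab between -0.055 and -0.035 m and z of bar_a_mid in the frame of slab between 0.018 and 0.024 m and angle between the x axis of each of bar_a_mid, bar_b_mid and the x axis of slab, either way round below 0.2 rad and x of bar_b_mid in the frame of slab between -0.013 and 0.013 m and y of bar_b_mid in the frame of slab between 0.035 and 0.055 m and z of bar_b_mid in the frame of slab between 0.018 and 0.024 m)) and linear speed of each of crucible, short_plate, bar_a, bar_b, long_plate below 0.01 m/s); the robot touches nothing.
It fails at once if the crucible is tipped (angle between crucible_mid's own z axis and vertical above 0.6 rad).
It fails at once if the bottle is disturbed (distance of bottle_mid from where it was at the start of the episode above 0.02 m).
It fails at once if the timer is disturbed (distance of timer_mid from where it was at the start of the episode above 0.02 m).
It also fails if it takes over 144 s, if anything falls off the work surface, if the arm or the gripper's body presses on something with over 40 N, if the wrist force passes 120 N, or if a joint passes its speed limit or range.

## Working session

There is one attempt and no reset: what is moved stays moved. The work goes in short steps, Python scripts to look and compute and a tool call to move; the robot and the scene stay as the last step left them, time stands still between calls to the robot, and variables do not carry over. Pictures are saved under pics/ and viewed, and the job is handed in when it is done.

Besides the shell and the picture viewer there is one more tool, called after "Request:" as name(argument=value, ...) on one line, values as JSON. step_arm: Moves the arm, as the interface text tells. Its arguments: {"type":"object","properties":{"dp":{"type":"array","items":{"type":"array","items":{"type":"number"}}},"turn":{"type":"array","items":{"type":"array","items":{"type":"number"}}},"hand":{"type":"array","items":{"type":"number"}},"grip_force":{"type":"number"}},"required":["dp","turn","hand"]}

```bash
mkdir -p pics; python3 - <<'E'
from bench import status, vision
import cv2
s=status.observe(); print(s)
for n in ("scene","top","wrist"):
    c=vision.calibration(n); print(n,{k:(v.tolist() if hasattr(v,'tolist') else v) for k,v in c.items()})
    im=vision.grab_frame(n); cv2.imwrite(f"pics/{n}0.png",im[:,:,::-1])
E
```

```text
{'time': 0.0, 'q': array([-67.62141108,  30.7779206 ,  -0.25371319,  88.17172596,
         0.14893183,  61.15276961,  -4.0806574 ]), 'qvel': array([-0.01648744,  0.01428679, -0.02252274, -0.01368981,  0.08243328,
        0.0333879 , -0.04479476]), 'tau': array([-4.70572159e-04, -5.83399737e+01,  1.04825221e+00, -2.59119344e+01,
        1.22749593e-02,  9.48682486e-03, -3.67131247e-05]), 'tool_pos': array([286.42687431, 582.76754564, 230.40141842]), 'tool_rot': array([-1.79898206e+02,  7.75815841e-03,  1.53830828e+02]), 'force': array([ 0.08934405,  0.81877342, -0.85310225]), 'moment': array([-0.00177711,  0.0565139 ,  0.00717097]), 'grip_width': 1.001478308014602}
scene {'mtx': [[515.4233113792753, 0.0, 291.16561317592493], [0.0, 515.4233113792753, 205.29849907283653], [0.0, 0.0, 1.0]], 'position': [-37.376279421912955, 1252.306174384259, 795.2215670569965], 'attitude': [62.17362977259154, 1.350742890659048, -156.00898673053652]}
top {'mtx': [[538.1848292545226, 0.0, 271.89083306804287], [0.0, 538.1848292545226, 208.18227395555743], [0.0, 0.0, 1.0]], 'position': [354.9542123583619, -31.245392140603006, 1432.6712345953772], 'attitude': [8.64275658879127, -0.11535868547531666, -89.34250096086167]}
wrist {'mtx': [[310.98236716767457, 0.0, 279.484866450476], [0.0, 310.98236716767457, 205.64999616121034], [0.0, 0.0, 1.0]], 'position': [217.15063638453904, 616.3817103018492, 372.8995559010344], 'attitude': [-17.488186334182352, 0.04606413161467915, 63.84360081211507]}
```

View pics/top0.png

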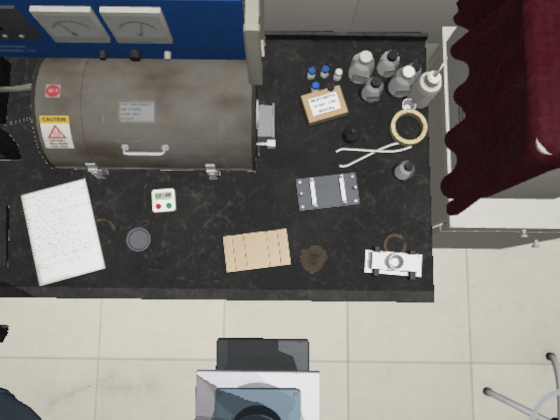

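View pics/scene0.png

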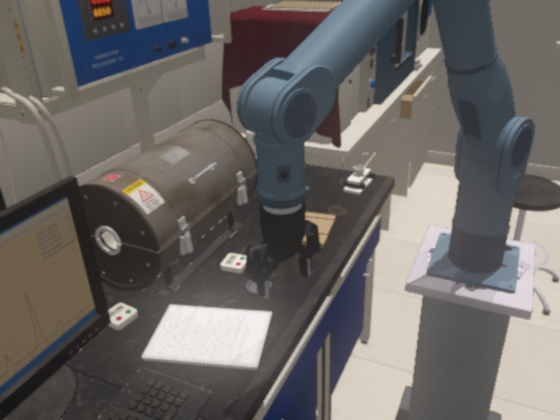

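View pics/wrist0.png

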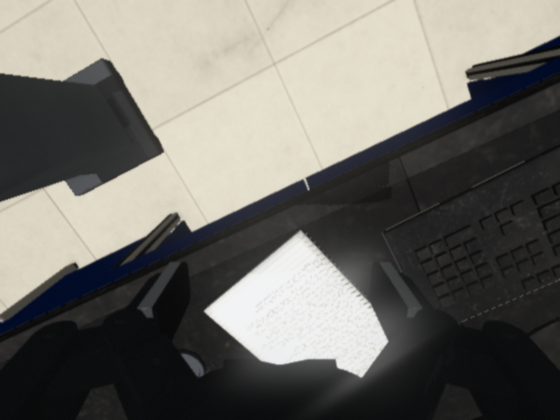

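```bash
cat > h.py <<'E'
import numpy as np, cv2
from scipy.spatial.transform import Rotation as R
from bench import status, vision
def cam(c):
    return np.array(c["mtx"]),np.array(c["position"]),R.from_euler('xyz',c["attitude"],degrees=True).as_matrix()
def px2w(c,uv,z):
    K,p,A=cam(c); uv=np.atleast_2d(np.array(uv,float))
    d=np.c_[(uv[:,0]-K[0,2])/K[0,0],-(uv[:,1]-K[1,2])/K[1,1],-np.ones(len(uv))]@A.T
    return p+d*((z-p[2])/d[:,2])[:,None]
def w2px(c,P):
    K,p,A=cam(c); q=(np.atleast_2d(np.array(P,float))-p)@A
    return np.c_[K[0,0]*q[:,0]/-q[:,2]+K[0,2],K[1,1]*q[:,1]/q[:,2]+K[1,2]]
def grab(n,name):
    c=vision.calibration(n); im=vision.grab_frame(n)
    cv2.imwrite(f"pics/{name}.png",im[:,:,::-1]); np.save(f"pics/{name}.npy",{"c":c},allow_pickle=True)
    return c,im
def load(name): return np.load(f"pics/{name}.npy",allow_pickle=True).item()["c"]
E
python3 - <<'E'
from h import *
c=vision.calibration("top")
for n,uv,z in [("cruc",(394,262),60),("slab",(257,250),16),("cradle",(328,191),14),("dish",(138.5,239.5),5),("timer",(163,201),20),("bottle",(404,170),40),("robot0",(258,410),0)]:
    print(n,px2w(c,uv,z).round(1))
im=cv2.imread("pics/top0.png")
a=cv2.resize(im[220:300,350:440],None,fx=6,fy=6,interpolation=cv2.INTER_CUBIC)
cv2.imwrite("pics/t_stack.png",a)
a=cv2.resize(im[160:290,210:370],None,fx=4.5,fy=4.5,interpolation=cv2.INTER_CUBIC)
cv2.imwrite("pics/t_mid.png",a)
E
```

```text
cruc [[ 428.9 -343.6   60. ]]
slab [[458.6   6.3  16. ]]
cradle [[ 619.  -181.4   14. ]]
dish [[483.6 322.    5. ]]
timer [[585.6 258.2  20. ]]
bottle [[ 673.  -380.2   40. ]]
robot0 [[52.4 -2.2  0. ]]
```

View pics/t_stack.png

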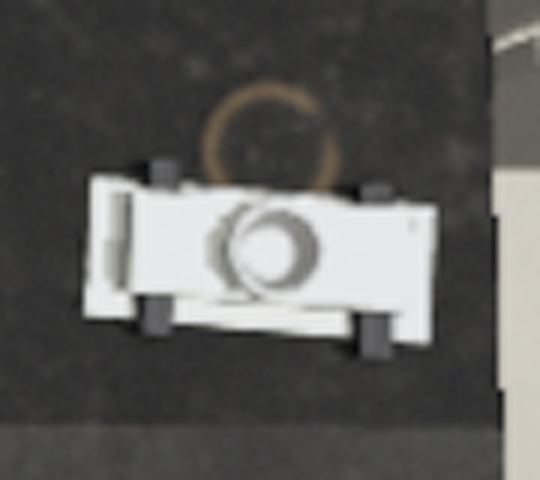

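View pics/t_mid.png

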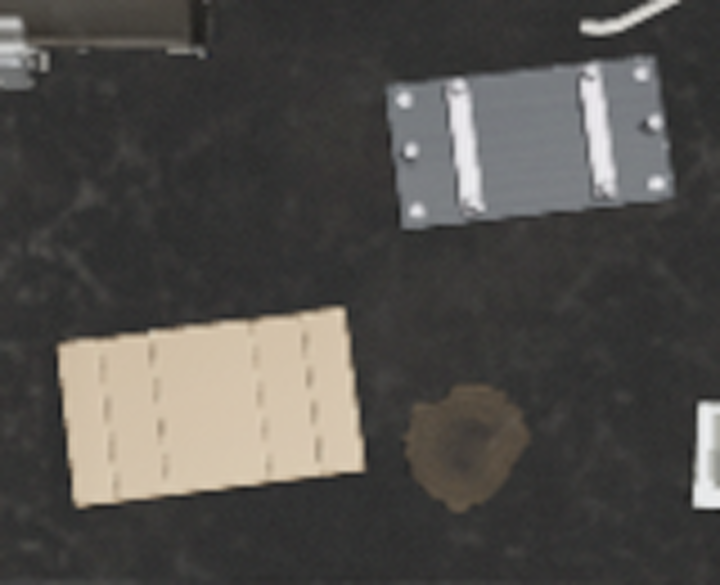

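Request:
step_arm(dp=[[0.023,-0.033,0],[0.046,-0.066,0],[0.069,-0.099,0],[0.092,-0.132,0],[0.115,-0.165,0],[0.138,-0.198,0],[0.161,-0.231,0],[0.184,-0.263,0],[0.184,-0.263,0]], turn=[[0,0,-8],[0,0,-16],[0,0,-24],[0,0,-32],[0,0,-40],[0,0,-48],[0,0,-56],[0,0,-64],[0,0,-68]], hand=[0.085,0.085,0.085,0.085,0.085,0.085,0.085,0.085,0.085])

```text
time: 1.05
tool_pos: [474.4, 313.4, 230.8]
tool_rot: [179.9, 0.2, 85.0]
force: [-0.6, 0.4, -0.4]
grip_width: 1.0
```

```bash
python3 - <<'E'
from h import *
print(status.observe()["q"].round(1))
c,im=grab("wrist","w_dish"); print(c["position"],c["attitude"])
E
```

```text
[-52.7  23.5  19.1 101.7  -8.8  56.4 -35.1]
[480.37513641 389.70681702 373.02207935] [-17.59340462  -0.10501785  -4.96441476]
```

View pics/w_dish.png

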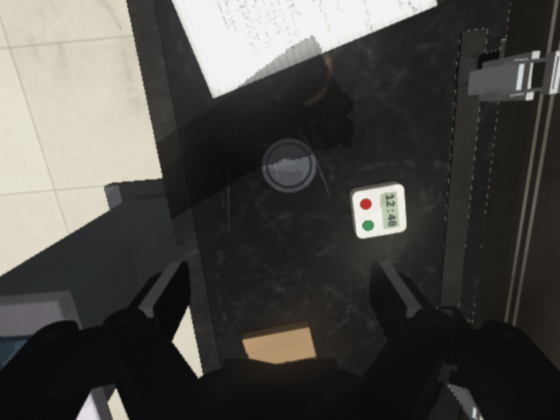

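```bash
python3 - <<'E'
from h import *
c=load("w_dish")
print(px2w(c,[(289.5,165)],9),px2w(c,[(289.5,165)],3),px2w(c,[(379,210)],20)); print(w2px(c,[[474.4,313.4,230.8],[474.4,313.4,0],[458,6,16]]))
im=cv2.imread("pics/w_dish.png")
cv2.imwrite("pics/w_dish_c.png",cv2.resize(im[120:210,240:340],None,fx=6,fy=6,interpolation=cv2.INTER_CUBIC))
E
```

```text
[[487.16753033 323.72227174   9.        ]] [[487.27948608 322.63468037   3.        ]] [[589.5205175  262.31174624  20.        ]]
[[280.24899621 264.37479139]
 [279.45770783 172.97399897]
 [286.47423644 381.63263522]]
```

View pics/w_dish_c.png

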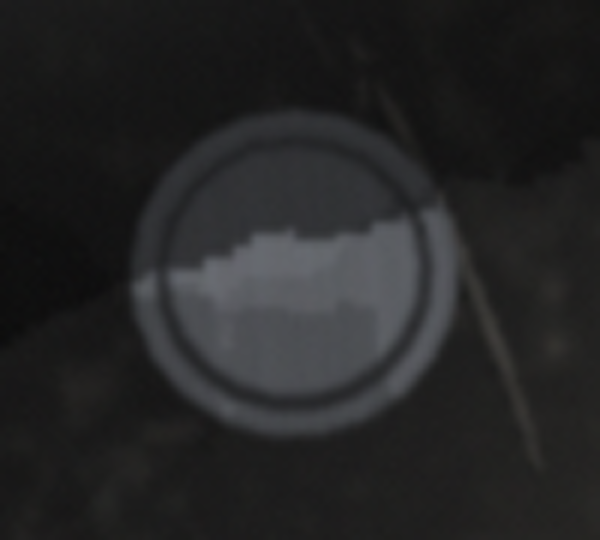

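Request:
step_arm(dp=[[0.001,-0.05,-0.003],[0.001,-0.1,-0.006],[0.0,-0.15,-0.01],[0.0,-0.2,-0.01],[-0.004,-0.25,-0.01],[-0.008,-0.3,-0.01],[-0.012,-0.35,-0.01],[-0.016,-0.38,-0.01],[-0.016,-0.38,-0.01]], turn=[[0,0,0],[0,0,0],[0,0,0],[0,0,0],[0,0,0],[0,0,0],[0,0,0],[0,0,0],[0,0,0]], hand=[0.085,0.085,0.085,0.085,0.085,0.085,0.085,0.085,0.085])

```text
time: 2.0
tool_pos: [455.4, -67.8, 220.8]
tool_rot: [-180.0, 0.2, 84.8]
force: [0.1, 0.7, -0.3]
grip_width: 0.996
```

```bash
python3 - <<'E'
from h import *
print(status.observe()["q"].round(1))
c,im=grab("wrist","w_slab"); print(c["position"],c["attitude"])
E
```

```text
[-21.9  13.8  28.7 117.7  -8.4  50.4   6.3]
[461.88624809   8.50083324 363.01841165] [-17.57822298  -0.02074501  -5.16736691]
```

View pics/w_slab.png

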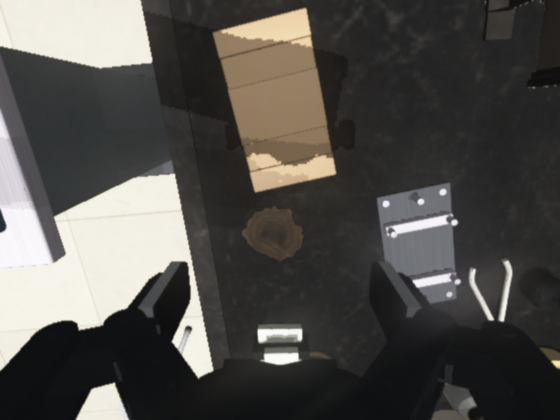

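```bash
python3 - <<'E'
from h import *
im=cv2.imread("pics/w_slab.png")
cv2.imwrite("pics/a1.png",cv2.resize(im[0:205,205:345],None,fx=4,fy=4,interpolation=cv2.INTER_CUBIC)[:800])
cv2.imwrite("pics/a2.png",cv2.resize(im[175:310,365:470],None,fx=4.4,fy=4.4,interpolation=cv2.INTER_CUBIC))
E
```

```text
(no output)
```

View pics/a1.png

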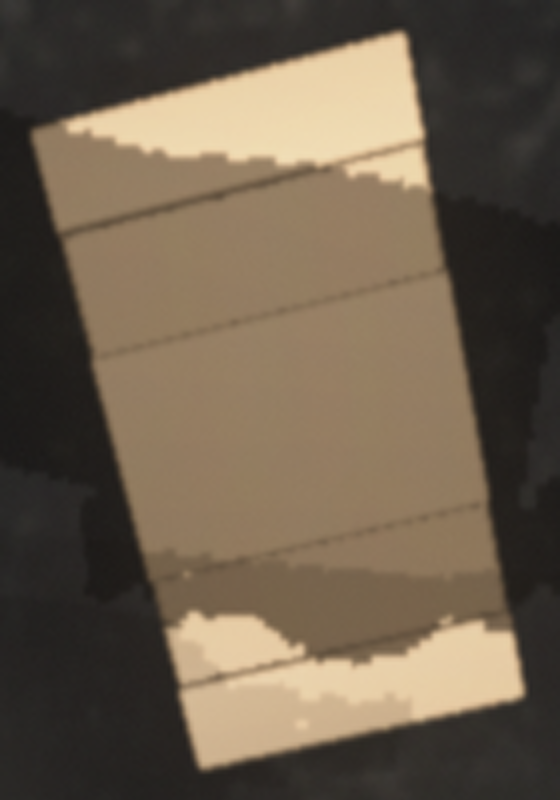

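View pics/a2.png

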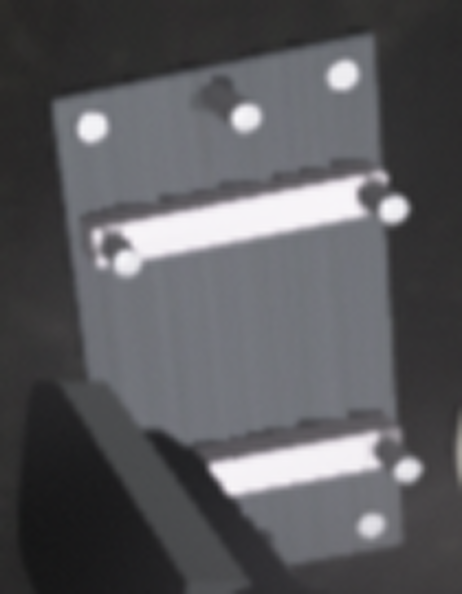

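Request:
step_arm(dp=[[-0.005,-0.045,0],[-0.01,-0.09,0],[-0.015,-0.135,0],[-0.02,-0.18,0],[-0.024,-0.22,0],[-0.026,-0.26,0],[-0.026,-0.28,0],[-0.026,-0.28,0]], turn=[[0,0,0],[0,0,0],[0,0,0],[0,0,0],[0,0,0],[0,0,0],[0,0,0],[0,0,0]], hand=[0.085,0.085,0.085,0.085,0.085,0.085,0.085,0.085])

```text
time: 2.85
tool_pos: [430.6, -346.3, 220.5]
tool_rot: [-180.0, 0.2, 85.0]
force: [-0.8, 0.8, 0.9]
grip_width: 0.997
```

```bash
python3 - <<'E'
from h import *
print(status.observe()["q"].round(1))
c,im=grab("wrist","w_st"); print(c["position"],c["attitude"])
E
```

```text
[  8.5  24.5  33.3 105.3 -16.   54.9  43.7]
[ 436.84097444 -269.99733343  362.6743248 ] [-1.75767217e+01 -1.40258082e-02 -5.01613233e+00]
```

View pics/w_st.png

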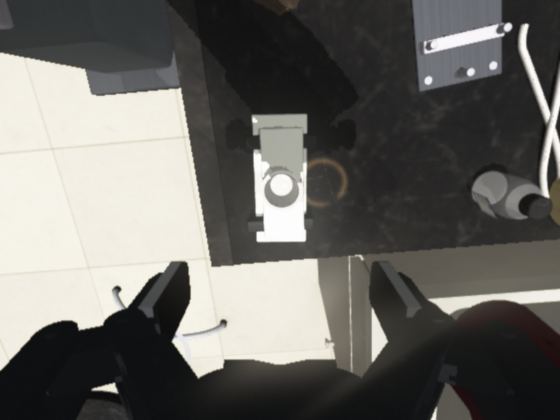

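```bash
python3 - <<'E'
from h import *
im=cv2.imread("pics/w_st.png")
cv2.imwrite("pics/a3.png",cv2.resize(im[105:250,240:330],None,fx=5,fy=5,interpolation=cv2.INTER_CUBIC)[:800])
c=load("w_slab")
o=np.array([205,0])
S=np.array([(32,128),(407,30),(525,695),(203,770)])/4+o
P=px2w(c,S,16); print("slab corners",P.round(1).tolist(),"mean",P.mean(0).round(1))
e=[P[0]-P[3],P[1]-P[2]]; print([np.linalg.norm(x) for x in e],[np.degrees(np.arctan2(-x[0],x[1])) for x in e], [np.linalg.norm(P[1]-P[0]),np.linalg.norm(P[2]-P[3])],np.degrees(np.arctan2((P[1]-P[0])[1],(P[1]-P[0])[0])),np.degrees(np.arctan2((P[2]-P[3])[1],(P[2]-P[3])[0])))
o=np.array([365,175])
C=np.array([(52,100),(373,33),(403,545)])/4.4+o
P=px2w(c,C,4); print("cradle",P.round(1).tolist(),"mid diag",((P[0]+P[2])/2).round(1), np.linalg.norm(P[0]-P[1]),np.linalg.norm(P[2]-P[1]))
x=P[1]-P[2]; print(np.degrees(np.arctan2(-x[0],x[1])))
pins=px2w(c,np.array([(127,260),(393,208),(407,468),(245,116)])/4.4+o,25); print(pins.round(1))
# top
c=load("top0") if 0 else vision.calibration("top")
o=np.array([210,160])
P=px2w(c,np.array([(58,344),(344,307),(365,468),(76,507)])/4.5+o,16); print("slab top",P.round(1).tolist(),P.mean(0))
P=px2w(c,np.array([(387,86),(654,56),(675,200),(404,230)])/4.5+o,4); print("cradle top",P.round(1).tolist(),P.mean(0))
E
```

```text
slab corners [[402.6, 85.4, 16.0], [496.8, 98.2, 16.0], [519.6, -69.0, 16.0], [426.2, -82.7, 16.0]] mean [461.3   8.   16. ]
[np.float64(169.70324019336542), np.float64(168.79756365976218)] [np.float64(8.01685404338817), np.float64(7.774158066490346)] [np.float64(95.08690102633491), np.float64(94.37220294488374)] 7.761885532656155 8.31073552429324
cradle [[569.1, -105.4, 4.0], [655.0, -94.3, 4.0], [676.1, -256.5, 4.0]] mid diag [ 622.6 -180.9    4. ] 86.62034536859828 163.5139595721094
7.3814913820751
[[ 583.  -145.2   25. ]
 [ 652.5 -136.6   25. ]
 [ 662.6 -215.7   25. ]
 [ 612.5 -107.5   25. ]]
slab top [[493.3, 96.9, 16.0], [517.1, -70.8, 16.0], [422.9, -83.7, 16.0], [398.4, 84.1, 16.0]] [457.92277771   6.62455147  16.        ]
cradle top [[652.5, -96.0, 4.0], [672.9, -256.9, 4.0], [585.1, -268.4, 4.0], [565.1, -106.5, 4.0]] [ 618.88373367 -181.95928373    4.        ]
```

View pics/a3.png

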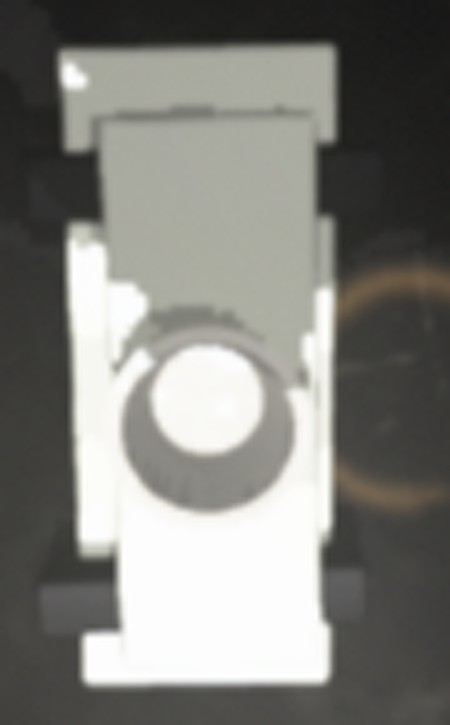

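```bash
python3 - <<'E'
from h import *
c=load("w_st"); o=np.array([240,105])
print("cruc",px2w(c,np.array([(209.5,421)])/5+o,70), "foot", px2w(c,np.array([(208,399)])/5+o,44))
L=px2w(c,np.array([(60,48),(336,45),(330,684),(83,686)])/5+o,12)
print("long",L.round(1).tolist(),L.mean(0)); 
for a,b in((0,3),(1,2),):x=L[a]-L[b];print(np.linalg.norm(x),np.degrees(np.arctan2(-x[0],x[1])))
S=px2w(c,np.array([(100,118),(315,115)])/5+o,42); print("short top edge",S.round(1))
S=px2w(c,np.array([(100,118),(122,640),(315,115),(320,600)])/5+o,42); print(S.round(1)) 
for a,b in((0,1),(2,3),):x=S[a]-S[b];print(np.degrees(np.arctan2(-x[0],x[1])))
for n,q in(("barA top",[(32,160),(98,160),(318,155),(382,158),(382,212),(30,215)]),("barB",[(40,585),(118,585),(320,570),(363,570)])):
  print(n,px2w(c,np.array(q)/5+o,30).round(1).tolist())
E
```

```text
cruc [[ 432.6069681  -345.87448277   70.        ]] foot [[ 432.32288764 -347.82675372   44.        ]]
long [[406.6, -275.1, 12.0], [466.2, -279.7, 12.0], [455.6, -429.9, 12.0], [395.1, -425.1, 12.0]] [ 430.86541058 -352.4444881    12.        ]
150.4954661716971 -4.3936502938636
150.6029462210188 -4.034954262591921
short top edge [[ 415.7 -288.7   42. ]
 [ 458.7 -291.9   42. ]]
[[ 415.7 -288.7   42. ]
 [ 408.5 -401.5   42. ]
 [ 458.7 -291.9   42. ]
 [ 453.  -395.9   42. ]]
-3.6178228415963116
-3.1008454899361357
barA top [[399.7, -296.7, 30.0], [413.5, -297.9, 30.0], [459.6, -300.9, 30.0], [472.9, -302.7, 30.0], [472.3, -313.9, 30.0], [398.0, -308.0, 30.0]]
barB [[390.2, -391.3, 30.0], [407.9, -392.9, 30.0], [454.1, -393.3, 30.0], [463.8, -394.1, 30.0]]
```

Request:
step_arm(dp=[[0.002,-0.0005,-0.045],[0.002,-0.0005,-0.09],[0.002,-0.0005,-0.13],[0.002,-0.0005,-0.15],[0.002,-0.0005,-0.165],[0.002,-0.0005,-0.1745],[0.002,-0.0005,-0.1745],[0.002,-0.0005,-0.1745]], turn=[[0,0,1.5],[0,0,1.5],[0,0,1.5],[0,0,1.5],[0,0,1.5],[0,0,1.5],[0,0,1.5],[0,0,1.5]], hand=[0.085,0.085,0.085,0.085,0.085,0.085,0.085,0.085])

```text
time: 3.7
tool_pos: [433.7, -344.7, 46.5]
tool_rot: [180.0, 0.1, 86.6]
force: [-0.4, 0.5, -0.5]
grip_width: 0.996
```

```bash
python3 - <<'E'
from h import *
c,im=grab("wrist","w_cr")
E
```

```text
(no output)
```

View pics/w_cr.png

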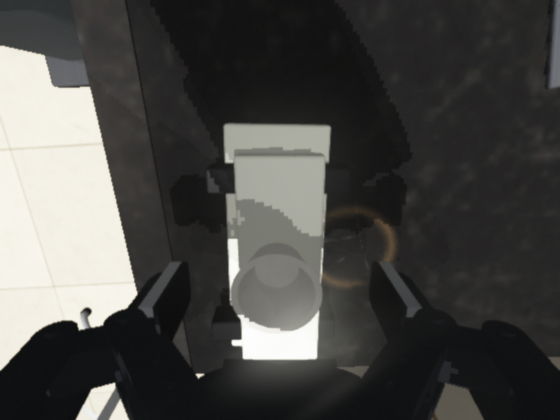

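Request:
step_arm(dp=[[-0.001,-0.002,0],[-0.001,-0.002,0],[-0.001,-0.002,0],[-0.001,-0.002,0],[-0.001,-0.002,0],[-0.001,-0.002,0],[-0.001,-0.002,0],[-0.001,-0.002,0],[-0.001,-0.002,0],[-0.001,-0.002,0]], turn=[[0,0,0],[0,0,0],[0,0,0],[0,0,0],[0,0,0],[0,0,0],[0,0,0],[0,0,0],[0,0,0],[0,0,0]], hand=[0.07,0.06,0.05,0.045,0.04,0.036,0.034,0.034,0.034,0.034], grip_force=25)

```text
time: 4.75
tool_pos: [432.7, -347.0, 47.1]
tool_rot: [180.0, 0.1, 86.6]
force: [-2.1, 1.8, 5.5]
grip_width: 0.447
```

```bash
python3 - <<'E'
from h import *
c,im=grab("wrist","w_cr2")
print(status.observe()["q"].round(1))
E
```

```text
[ 15.9  39.3  24.2 110.2 -26.2  35.8  53.4]
```

View pics/w_cr2.png

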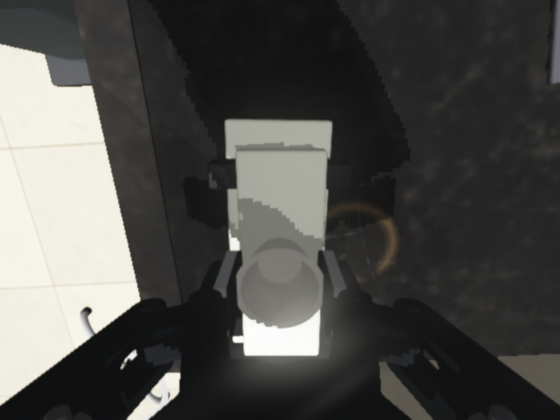

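Request:
step_arm(dp=[[0,0,0.003],[0,0,0.008],[0,0,0.014],[0,0,0.02],[0,0,0.02]], turn=[[0,0,0],[0,0,0],[0,0,0],[0,0,0],[0,0,0]], hand=[0.034,0.034,0.034,0.034,0.034])

```text
time: 5.3
tool_pos: [433.3, -347.5, 68.2]
tool_rot: [179.9, 0.1, 86.6]
force: [-0.5, 0.1, 0.4]
grip_width: 0.446
```

```bash
python3 - <<'E'
from h import *
c,im=grab("wrist","w_cr3")
E
```

```text
(no output)
```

View pics/w_cr3.png

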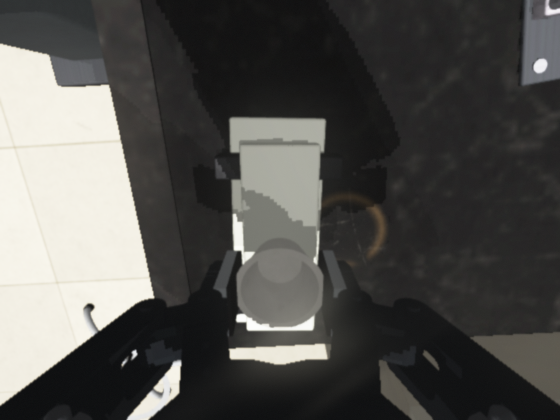

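Request:
step_arm(dp=[[0.0,0.0,0.02],[0.002,0.01,0.045],[0.01,0.035,0.06],[0.02,0.07,0.07],[0.028,0.11,0.07],[0.034,0.155,0.07],[0.04,0.2,0.07],[0.044,0.245,0.07],[0.048,0.29,0.07],[0.05,0.335,0.07]], turn=[[0,0,0],[0,0,0],[0,0,0],[0,0,0],[0,0,0],[0,0,0],[0,0,0],[0,0,0],[0,0,0],[0,0,0]], hand=[0.034,0.034,0.034,0.034,0.034,0.034,0.034,0.034,0.034,0.034])

```text
time: 6.35
tool_pos: [483.2, -10.3, 137.8]
tool_rot: [179.9, 0.1, 86.6]
force: [0.6, -0.1, -0.4]
grip_width: 0.444
```

Request:
step_arm(dp=[[0.001,0.045,0],[0.002,0.09,0],[0.003,0.135,0],[0.004,0.18,0],[0.004,0.22,0],[0.004,0.255,0],[0.004,0.285,0],[0.004,0.31,0],[0.004,0.325,0],[0.004,0.333,0]], turn=[[0,0,0],[0,0,0],[0,0,0],[0,0,0],[0,0,0],[0,0,0],[0,0,0],[0,0,0],[0,0,0],[0,0,0]], hand=[0.034,0.034,0.034,0.034,0.034,0.034,0.034,0.034,0.034,0.034])

```text
time: 7.35
tool_pos: [486.8, 323.8, 137.5]
tool_rot: [179.9, 0.1, 86.7]
force: [0.4, -0.5, 0.1]
grip_width: 0.443
```

```bash
python3 - <<'E'
from h import *
s=status.observe();print(s["q"].round(1),s["tool_pos"])
c,im=grab("wrist","w_d2")
print(w2px(c,[[s["tool_pos"][0],s["tool_pos"][1],s["tool_pos"][2]+10]]))
E
```

```text
[-58.1  33.5  27.2 103.8 -19.8  47.4 -24.4] [486.82059269 323.82935169 137.50257814]
[[280.4007757  274.52309342]]
```

View pics/w_d2.png

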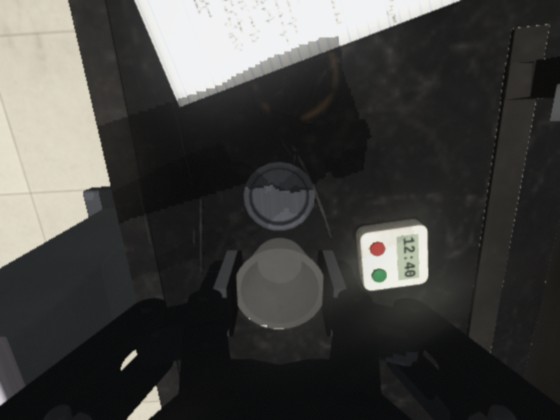

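```bash
python3 - <<'E'
from h import *
c=load("w_d2"); print(px2w(c,[(279.5,196)],9), px2w(c,[(280,288)],137.5-47+70))
E
```

```text
[[486.77027676 323.83190538   9.        ]] [[486.62138171 324.68632163 160.5       ]]
```

Request:
step_arm(dp=[[0,0,-0.03],[0,0,-0.065],[0,0,-0.095],[0,0,-0.112],[0,0,-0.12],[0,0,-0.124],[0,0,-0.1265],[0,0,-0.1275],[0,0,-0.1275]], turn=[[0,0,0],[0,0,0],[0,0,0],[0,0,0],[0,0,0],[0,0,0],[0,0,0],[0,0,0],[0,0,0]], hand=[0.034,0.034,0.034,0.034,0.034,0.034,0.034,0.034,0.034])

```text
time: 8.3
tool_pos: [487.4, 324.7, 10.8]
tool_rot: [179.8, 0.0, 86.7]
force: [0.5, 0.2, -0.2]
grip_width: 0.442
```

Request:
step_arm(dp=[[0,0,-0.0015],[0,0,-0.0025],[0,0,-0.0035],[0,0,-0.0035]], turn=[[0,0,0],[0,0,0],[0,0,0],[0,0,0]], hand=[0.034,0.034,0.034,0.034])

```text
time: 8.7
tool_pos: [487.6, 325.1, 8.1]
tool_rot: [179.8, -0.0, 86.7]
force: [-2.2, -1.0, 7.8]
grip_width: 0.446
```

Contact at the expected height; release gently.

Request:
step_arm(dp=[[0,0,0],[0,0,0],[0,0,0],[0,0,0.001],[0,0,0.002],[0,0,0.02],[0,0,0.05],[0,0,0.09]], turn=[[0,0,0],[0,0,0],[0,0,0],[0,0,0],[0,0,0],[0,0,0],[0,0,0],[0,0,0]], hand=[0.042,0.048,0.054,0.062,0.066,0.066,0.066,0.066])

```text
time: 9.5
tool_pos: [486.5, 324.3, 97.8]
tool_rot: [180.0, 0.1, 86.7]
force: [-0.0, 1.4, 0.7]
grip_width: 0.773
```

```bash
python3 - <<'E'
from h import *
c,im=grab("wrist","w_d3")
E
```

```text
(no output)
```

View pics/w_d3.png

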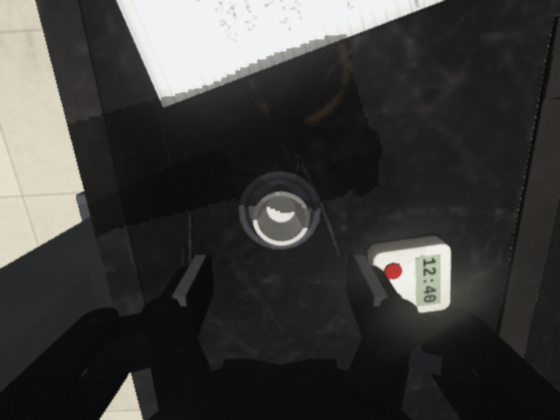

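```bash
python3 - <<'E'
from h import *
c=load("w_d3"); print(px2w(c,[(281,217)],31), px2w(c,[(279.5,210)],9))
E
```

```text
[[487.33244545 326.10037949  31.        ]] [[486.18171202 324.12419178   9.        ]]
```

Request:
step_arm(dp=[[0.0,-0.01,0.025],[0.0,-0.05,0.05],[0.0,-0.1,0.06],[0.0,-0.15,0.07],[-0.002,-0.2,0.07],[-0.004,-0.25,0.07],[-0.008,-0.3,0.07],[-0.01,-0.35,0.07],[-0.015,-0.4,0.07],[-0.02,-0.45,0.07]], turn=[[0,0,0],[0,0,0],[0,0,0],[0,0,0],[0,0,0],[0,0,0],[0,0,0],[0,0,0],[0,0,0],[0,0,0]], hand=[0.066,0.07,0.07,0.07,0.07,0.07,0.07,0.07,0.07,0.07])

```text
time: 10.55
tool_pos: [470.6, -122.8, 175.1]
tool_rot: [179.5, -0.3, 86.7]
force: [0.7, 0.1, 0.1]
grip_width: 0.824
```

Request:
step_arm(dp=[[-0.005,-0.04,0],[-0.012,-0.085,0],[-0.02,-0.13,-0.005],[-0.027,-0.17,-0.02],[-0.031,-0.2,-0.035],[-0.033,-0.22,-0.05],[-0.033,-0.224,-0.05],[-0.033,-0.224,-0.05]], turn=[[0,0,0],[0,0,0],[0,0,0],[0,0,0],[0,0,0],[0,0,0],[0,0,0],[0,0,0]], hand=[0.07,0.07,0.07,0.07,0.07,0.07,0.07,0.07])

```text
time: 11.35
tool_pos: [437.3, -347.1, 125.0]
tool_rot: [179.5, -0.3, 86.6]
force: [0.3, 0.4, 1.5]
grip_width: 0.821
```

```bash
python3 - <<'E'
from h import *
c,im=grab("wrist","w_s1")
cv2.imwrite("pics/a4.png",cv2.resize(im[80:290,200:360,::-1],None,fx=3.7,fy=3.7,interpolation=cv2.INTER_CUBIC)[:800])
E
```

```text
(no output)
```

View pics/a4.png

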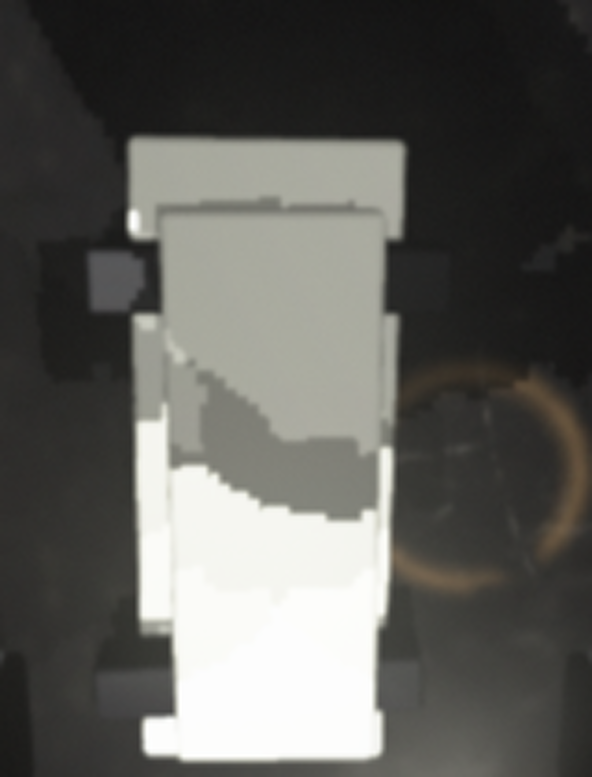

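```bash
python3 - <<'E'
from h import *
c=load("w_s1"); f=3.7; o=np.array([200,80])
S=px2w(c,np.array([(161,210),(384,209),(375,757),(182,759)])/f+o,42); print(S.round(1).tolist(),S.mean(0))
for a,b in((0,3),(1,2),):x=S[a]-S[b];print(np.linalg.norm(x),np.degrees(np.arctan2(-x[0],x[1])))
L=px2w(c,np.array([(129,137),(405,140)])/f+o,12);print(L)
E
```

```text
[[415.6, -288.6, 42.0], [458.3, -291.0, 42.0], [452.0, -410.5, 42.0], [409.0, -408.2, 42.0]] [ 433.73331862 -349.55491766   42.        ]
119.76979254825959 -3.1207349281477246
119.67571352488376 -3.046471791601997
[[ 406.92921804 -275.20592411   12.        ]
 [ 465.81079375 -279.34102484   12.        ]]
```

Request:
step_arm(dp=[[-0.0036,-0.0025,-0.03],[-0.0036,-0.0025,-0.06],[-0.0036,-0.0025,-0.08],[-0.0036,-0.0025,-0.095],[-0.0036,-0.0025,-0.1015],[-0.0036,-0.0025,-0.1015],[-0.0036,-0.0025,-0.1015]], turn=[[0.3,-0.5,0.3],[0.3,-0.5,0.3],[0.3,-0.5,0.3],[0.3,-0.5,0.3],[0.3,-0.5,0.3],[0.3,-0.5,0.3],[0.3,-0.5,0.3]], hand=[0.07,0.07,0.07,0.07,0.07,0.07,0.07])

```text
time: 12.1
tool_pos: [435.1, -349.0, 24.8]
tool_rot: [178.9, -0.6, 87.0]
force: [0.3, 0.1, 0.3]
grip_width: 0.82
```

```bash
cat >> h.py <<'E'
def corr(yaw,rot=None):
    rot=status.observe()["tool_rot"] if rot is None else rot
    t=R.from_euler('xyz',[180,0,yaw],degrees=True); return (t*R.from_euler('xyz',rot,degrees=True).inv()).as_rotvec(degrees=True).round(2)
E
python3 -c "
from h import *
s=status.observe();print(s['tool_rot'],s['tool_pos'],corr(86.9))"
```

```text
[178.88423389  -0.59335624  86.99657321] [ 435.07308212 -348.9588835    24.75747467] [-0.53  1.15 -0.09]
```

Request:
step_arm(dp=[[-0.001,0,-0.001],[-0.001,0,-0.001],[-0.001,0,-0.001],[-0.001,0,-0.001],[-0.001,0,-0.001],[-0.001,0,-0.001],[-0.001,0,-0.001],[-0.001,0,-0.001],[-0.001,0,-0.001]], turn=[[-0.5,1.2,0],[-0.5,1.2,0],[-0.5,1.2,0],[-0.5,1.2,0],[-0.5,1.2,0],[-0.5,1.2,0],[-0.5,1.2,0],[-0.5,1.2,0],[-0.5,1.2,0]], hand=[0.07,0.065,0.055,0.05,0.045,0.04,0.038,0.038,0.038], grip_force=50)

```text
time: 13.0
tool_pos: [433.8, -349.0, 24.1]
tool_rot: [-179.9, -0.0, 87.0]
force: [-1.3, 1.2, 6.1]
grip_width: 0.504
```

Request:
step_arm(dp=[[0,0,0.002],[0,0,0.006],[0,0,0.012],[0,0,0.02],[0,0,0.03],[0,0,0.03]], turn=[[0,0,0],[0,0,0],[0,0,0],[0,0,0],[0,0,0],[0,0,0]], hand=[0.038,0.038,0.038,0.038,0.038,0.038])

```text
time: 13.6
tool_pos: [434.8, -349.9, 55.8]
tool_rot: [179.9, 0.0, 87.0]
force: [-0.7, 0.1, -2.3]
grip_width: 0.499
```

```bash
python3 - <<'E'
from h import *
c,im=grab("wrist","w_s2")
E
```

```text
(no output)
```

View pics/w_s2.png

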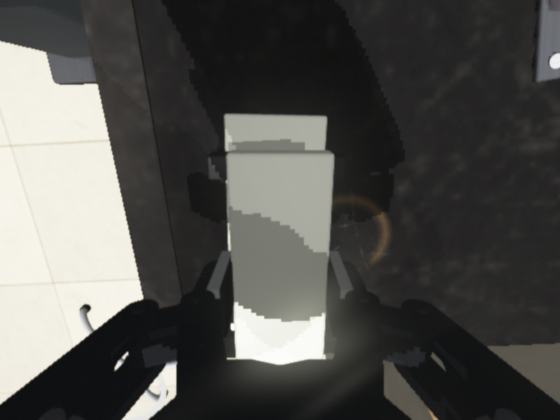

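Request:
step_arm(dp=[[0,0,0.02],[0.005,0.005,0.04],[0.025,0.022,0.055],[0.05,0.045,0.06],[0.08,0.072,0.06],[0.11,0.1,0.06],[0.14,0.127,0.06],[0.165,0.15,0.055],[0.182,0.164,0.05],[0.187,0.169,0.05]], turn=[[0,0,0],[0,0,0],[0,0,2],[0,0,4],[0,0,6],[0,0,8],[0,0,10],[0,0,10.5],[0,0,10.5],[0,0,10.5]], hand=[0.038,0.038,0.038,0.038,0.038,0.038,0.038,0.038,0.038,0.038])

```text
time: 14.65
tool_pos: [622.9, -177.0, 103.8]
tool_rot: [180.0, -0.1, 97.7]
force: [-0.6, -0.1, -1.8]
grip_width: 0.501
```

```bash
python3 - <<'E'
from h import *
s=status.observe();print(s["q"].round(1),s["tool_pos"],s["tool_rot"],corr(97.5))
c,im=grab("wrist","w_s3")
E
```

```text
[ -7.   42.   28.1  94.8 -24.6  49.5  39. ] [ 622.87819648 -176.97677458  103.79771777] [ 1.79989449e+02 -1.00250841e-01  9.77221806e+01] [-0.1  -0.   -0.22]
```

View pics/w_s3.png

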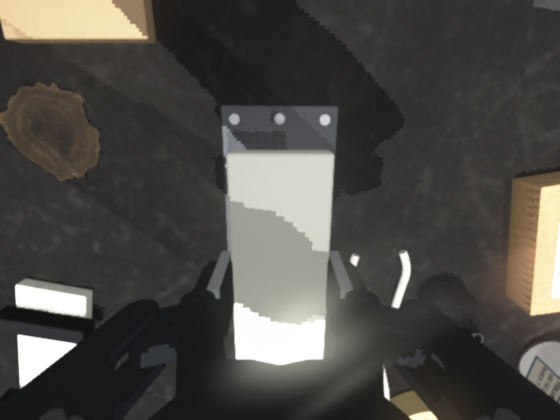

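```bash
python3 - <<'E'
from h import *
c=load("w_s3")
P=px2w(c,[(222,106.5),(336.5,106.5)],4);print(P.round(1));m=P.mean(0);d=(P[1]-P[0])[:2];print(np.degrees(np.arctan2(d[1],d[0])),np.linalg.norm(d))
a=np.radians(7.5);yy=np.array([-np.sin(a),np.cos(a)]);print("centre",m[:2]-82*yy)
p=px2w(c,[(279,117)],25)[0];print("pin->centre",p[:2]-73*yy)
Q=px2w(c,[(228.5,151),(333.5,151)],121.7);m=Q.mean(0);d=(Q[1]-Q[0])[:2];a=np.arctan2(d[1],d[0]);print("plate",np.degrees(a),np.linalg.norm(d),m[:2]-60*np.array([-np.sin(a),np.cos(a)]))
E
```

```text
[[ 569.8 -105.9    4. ]
 [ 654.   -94.5    4. ]]
7.734735412951141 85.0184657071459
centre [ 622.59526225 -181.52645148]
pin->centre [ 622.17540984 -179.54361633]
plate 7.726997997577192 41.79975799770228 [ 622.97791392 -177.03282317]
```

Request:
step_arm(dp=[[-0.0005,-0.0037,-0.03],[-0.0005,-0.0037,-0.055],[-0.0005,-0.0037,-0.072],[-0.0005,-0.0037,-0.082],[-0.0005,-0.0037,-0.088],[-0.0005,-0.0037,-0.092],[-0.0005,-0.0037,-0.0945],[-0.0005,-0.0037,-0.0955],[-0.0005,-0.0037,-0.0955]], turn=[[0,0,-0.2],[0,0,-0.2],[0,0,-0.2],[0,0,-0.2],[0,0,-0.2],[0,0,-0.2],[0,0,-0.2],[0,0,-0.2],[0,0,-0.2]], hand=[0.038,0.038,0.038,0.038,0.038,0.038,0.038,0.038,0.038])

```text
time: 15.6
tool_pos: [622.4, -181.5, 9.2]
tool_rot: [179.9, -0.1, 97.5]
force: [-0.5, -0.5, -1.7]
grip_width: 0.498
```

Request:
step_arm(dp=[[0,0,-0.0008],[0,0,-0.0015],[0,0,-0.0018],[0,0,-0.0018]], turn=[[0,0,0],[0,0,0],[0,0,0],[0,0,0]], hand=[0.038,0.038,0.038,0.038])

```text
time: 16.0
tool_pos: [622.8, -181.5, 8.2]
tool_rot: [179.9, -0.1, 97.5]
force: [-2.1, -0.2, 4.3]
grip_width: 0.499
```

Request:
step_arm(dp=[[0,0,0],[0,0,0],[0,0,0],[0,0,0.002],[0,0,0.01],[0,0,0.03],[0,0,0.06],[0,0,0.1],[0,0,0.14]], turn=[[0,0,0],[0,0,0],[0,0,0],[0,0,0],[0,0,0],[0,0,0],[0,0,0],[0,0,0],[0,0,0]], hand=[0.046,0.052,0.058,0.064,0.064,0.064,0.064,0.064,0.064])

```text
time: 16.9
tool_pos: [622.5, -181.6, 150.0]
tool_rot: [179.9, -0.1, 97.5]
force: [0.7, 0.1, -0.3]
grip_width: 0.749
```

```bash
python3 - <<'E'
from h import *
c,im=grab("wrist","w_s4")
E
```

```text
(no output)
```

View pics/w_s4.png

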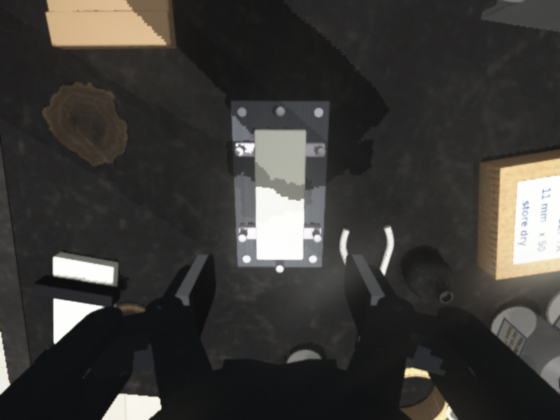

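Request:
step_arm(dp=[[-0.008,-0.008,0.01],[-0.025,-0.02,0.02],[-0.042,-0.035,0.02],[-0.06,-0.05,0.02],[-0.078,-0.068,0.02],[-0.096,-0.085,0.02],[-0.115,-0.1,0.02],[-0.133,-0.117,0.02],[-0.152,-0.134,0.02],[-0.17,-0.15,0.02]], turn=[[0,0,-8.4],[0,0,-16.8],[0,0,-25.2],[0,0,-33.6],[0,0,-42],[0,0,-50.4],[0,0,-58.8],[0,0,-67.2],[0,0,-75.6],[0,0,-84]], hand=[0.064,0.064,0.064,0.064,0.064,0.064,0.064,0.064,0.064,0.064])

```text
time: 17.95
tool_pos: [455.6, -334.1, 177.8]
tool_rot: [179.4, 0.1, 13.1]
force: [-0.8, -0.1, 0.0]
grip_width: 0.746
```

```bash
python3 - <<'E'
from h import *
s=status.observe();print(s["q"].round(1),s["tool_pos"].round(1),s["tool_rot"].round(2),corr(-4))
E
```

```text
[ -7.   36.4  54.2 106.5 -35.3  55.2 -14. ] [ 455.6 -334.1  177.8] [1.7935e+02 1.1000e-01 1.3080e+01] [  0.66  -0.05 -17.08]
```

Request:
step_arm(dp=[[-0.012,-0.008,0],[-0.024,-0.016,-0.003],[-0.024,-0.016,-0.008],[-0.024,-0.016,-0.008]], turn=[[0.7,0,-8],[0.7,0,-16],[0.7,0,-17],[0.7,0,-17]], hand=[0.05,0.045,0.045,0.045])

```text
time: 18.35
tool_pos: [431.9, -349.4, 169.3]
tool_rot: [-179.9, 0.1, -3.8]
force: [0.6, 0.4, 1.2]
grip_width: 0.524
```

```bash
python3 - <<'E'
from h import *
s=status.observe();print(s["q"].round(1),s["tool_pos"].round(1),s["tool_rot"].round(2))
c,im=grab("wrist","w_b1")
E
```

```text
[ -6.   38.5  57.5 107.9 -39.2  56.1 -24.4] [ 431.9 -349.4  169.3] [-1.799e+02  8.000e-02 -3.750e+00]
```

View pics/w_b1.png

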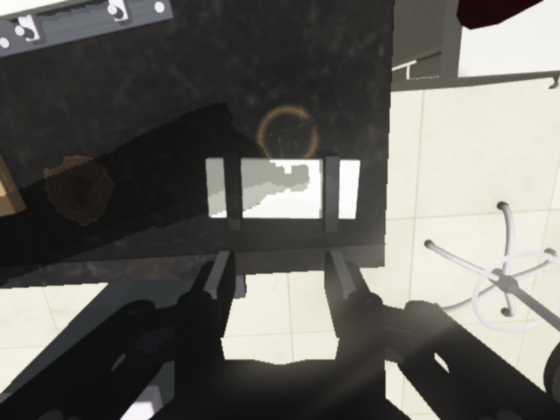

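```bash
python3 - <<'E'
from h import *
im=cv2.imread("pics/w_b1.png")[140:245,195:370]
cv2.imwrite("pics/a5.png",cv2.convertScaleAbs(cv2.resize(im,None,fx=4.5,fy=4.5,interpolation=cv2.INTER_CUBIC),alpha=2))
E
```

```text
(no output)
```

View pics/a5.png

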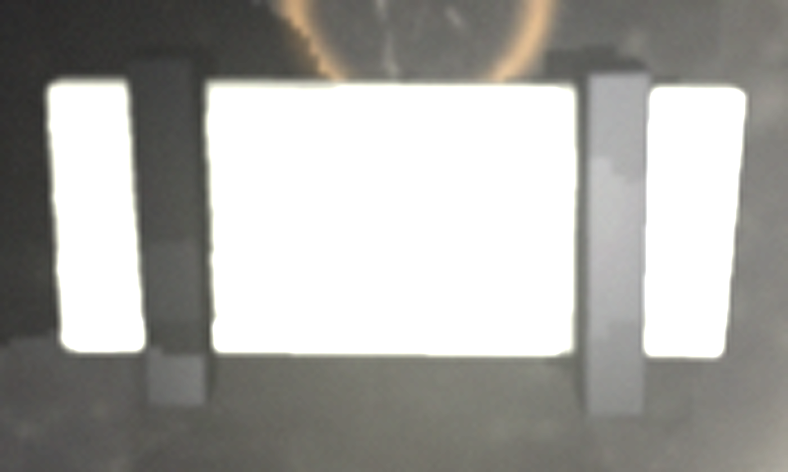

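```bash
python3 - <<'E'
from h import *
c=load("w_b1");o=np.array([195,140])
for n,q in (("A",[(130,62),(192,62),(208,405),(148,405)]),("B",[(588,72),(650,72),(643,414),(587,414)])):
    P=px2w(c,np.array(q)/4.5+o,30); print(n,P.round(1).tolist(),P.mean(0).round(1)); d=(P[0]+P[1]-P[2]-P[3])[:2]/2; print(np.linalg.norm(d),np.degrees(np.arctan2(d[1],d[0])))
P=px2w(c,np.array([(47,80),(746,88),(727,356),(60,350)])/4.5+o,12);print("long",P.mean(0).round(1)); d=P[0]-P[1]; print(np.linalg.norm(d),np.degrees(np.arctan2(-d[0],d[1])))
E
```

```text
A [[471.7, -301.9, 30.0], [470.9, -314.4, 30.0], [397.1, -310.0, 30.0], [397.9, -297.0, 30.0]] [ 434.4 -305.8   30. ]
73.92783878012808 -3.5859719267102688
B [[463.8, -393.5, 30.0], [462.9, -405.9, 30.0], [389.0, -403.9, 30.0], [389.7, -391.8, 30.0]] [ 426.4 -398.8   30. ]
74.02716122619302 -1.474286907490951
long [ 430.5 -352.8   12. ]
149.76824392613364 -4.376600537413806
```

Request:
step_arm(dp=[[0.001,0.02,-0.025],[0.0025,0.0436,-0.06],[0.0025,0.0436,-0.1],[0.0025,0.0436,-0.13],[0.0025,0.0436,-0.144],[0.0025,0.0436,-0.15],[0.0025,0.0436,-0.15],[0.0025,0.0436,-0.15]], turn=[[0,0,0],[0,0,0],[0,0,0],[0,0,0],[0,0,0],[0,0,0],[0,0,0],[0,0,0]], hand=[0.045,0.045,0.045,0.045,0.045,0.045,0.045,0.045])

```text
time: 19.2
tool_pos: [435.8, -306.4, 20.7]
tool_rot: [-180.0, -0.1, -3.7]
force: [-0.0, 0.1, 0.4]
grip_width: 0.526
```

```bash
python3 - <<'E'
from h import *
s=status.observe();print(s["q"].round(1),s["tool_pos"].round(1),s["tool_rot"].round(2),corr(-3.6))
c,im=grab("wrist","w_b2")
E
```

```text
[ -2.   48.1  44.1 114.3 -53.1  40.4 -17.4] [ 435.8 -306.4   20.7] [-1.7996e+02 -5.0000e-02 -3.6600e+00] [-0.03  0.05  0.06]
```

View pics/w_b2.png

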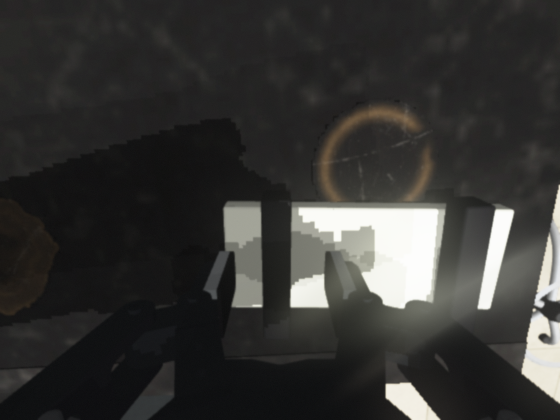

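Request:
step_arm(dp=[[-0.0014,0.0005,-0.0015],[-0.0014,0.0005,-0.0015],[-0.0014,0.0005,-0.0015],[-0.0014,0.0005,-0.0015],[-0.0014,0.0005,-0.0015],[-0.0014,0.0005,-0.0015],[-0.0014,0.0005,-0.0015],[-0.0014,0.0005,-0.0015],[-0.0014,0.0005,-0.0015]], turn=[[0,0,0],[0,0,0],[0,0,0],[0,0,0],[0,0,0],[0,0,0],[0,0,0],[0,0,0],[0,0,0]], hand=[0.035,0.025,0.018,0.012,0.008,0.008,0.008,0.008,0.008], grip_force=50)

```text
time: 20.15
tool_pos: [434.5, -305.9, 19.7]
tool_rot: [-179.9, -0.1, -3.7]
force: [-1.4, 1.4, 5.8]
grip_width: 0.15
```

Request:
step_arm(dp=[[0,0,0.003],[0,0,0.01],[0,0,0.02],[0,0,0.035],[0,0,0.06],[0,0,0.09],[0,0,0.1],[0,0,0.1]], turn=[[0,0,0],[0,0,0],[0,0,0],[0,0,0],[0,0,0],[0,0,0],[0,0,0],[0,0,0]], hand=[0.008,0.008,0.008,0.008,0.008,0.008,0.008,0.008])

```text
time: 20.95
tool_pos: [435.5, -306.4, 121.5]
tool_rot: [180.0, -0.3, -3.7]
force: [0.6, 0.2, -0.6]
grip_width: 0.147
```

```bash
python3 - <<'E'
from h import *
s=status.observe();print(s["q"].round(1),s["tool_pos"].round(1),s["tool_rot"].round(2),corr(8))
c,im=grab("wrist","w_b3")
E
```

```text
[ -8.8  40.   54.2 113.2 -43.4  49.6 -24.3] [ 435.5 -306.4  121.5] [179.99  -0.27  -3.66] [ 0.    0.27 11.66]
```

View pics/w_b3.png

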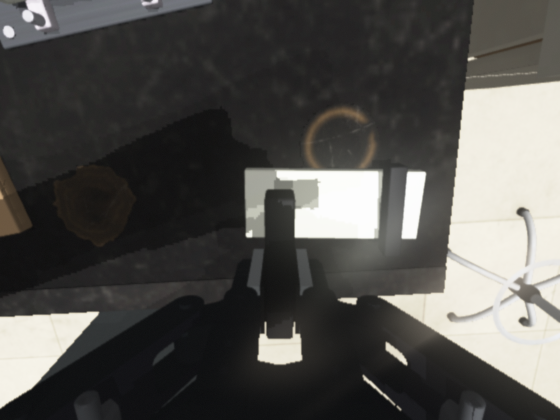

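Request:
step_arm(dp=[[0.003,0.02,0],[0.005,0.055,0],[0.008,0.1,0],[0.011,0.145,0],[0.014,0.19,0],[0.016,0.235,0],[0.018,0.28,0],[0.019,0.32,0],[0.0195,0.35,0],[0.0195,0.359,0]], turn=[[0,0.3,1],[0,0.3,3],[0,0.3,5],[0,0.3,7],[0,0.3,9],[0,0.3,11],[0,0.3,11.5],[0,0.3,11.5],[0,0.3,11.5],[0,0.3,11.5]], hand=[0.008,0.008,0.008,0.008,0.008,0.008,0.008,0.008,0.008,0.008])

```text
time: 22.0
tool_pos: [453.5, 56.9, 119.0]
tool_rot: [-179.9, 0.3, 8.2]
force: [0.4, -1.0, 0.1]
grip_width: 0.146
```

```bash
python3 - <<'E'
from h import *
s=status.observe();print(s["q"].round(1),s["tool_pos"].round(1),s["tool_rot"].round(2),corr(7.8))
c,im=grab("wrist","w_b4")
E
```

```text
[-56.1  34.6  56.7 123.5 -42.6  44.7 -53.2] [453.5  56.9 119. ] [-179.89    0.28    8.18] [-0.07 -0.29 -0.38]
```

View pics/w_b4.png

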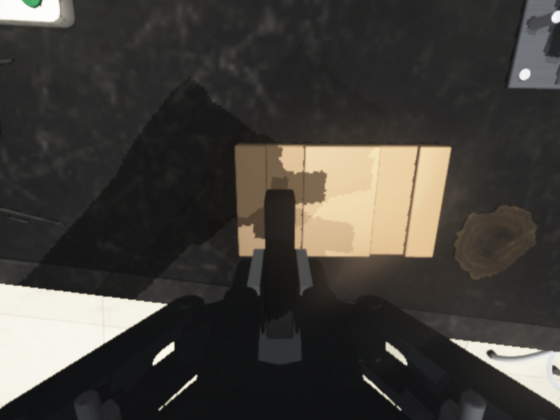

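```bash
python3 - <<'E'
from h import *
c=load("w_b4")
P=px2w(c,[(235,144.5),(450.5,147),(434,257.5),(239.5,257.5)],16); print(P.round(1).tolist(),P.mean(0)); d=P[0]-P[1]; print(np.linalg.norm(d),np.linalg.norm(P[0]-P[3]),np.degrees(np.arctan2(-d[0],d[1])));m=P.mean(0)[:2]
g=px2w(c,[(265.5,146),(303,146)],16);print(g.round(1))
a=np.radians(7.8);y=np.array([-np.sin(a),np.cos(a)]);print(m+45*y,m-45*y)
b=px2w(c,[(265,190),(295,190)],119-19.7+30);print(b)
E
```

```text
[[496.6, 98.0, 16.0], [518.7, -68.4, 16.0], [424.4, -83.5, 16.0], [400.1, 84.4, 16.0]] [459.95249255   7.61938436  16.        ]
167.88373924819078 97.51036663521514 7.54744955431698
[[498.9  74.4  16. ]
 [503.   45.4  16. ]]
[453.84529179  52.20303718] [466.05969331 -36.96426846]
[[494.1312831   68.81962749 129.3       ]
 [496.00871466  55.8279103  129.3       ]]
```

Request:
step_arm(dp=[[0.0,-0.0046,-0.02],[0.0,-0.0046,-0.05],[0.0,-0.0046,-0.075],[0.0,-0.0046,-0.088],[0.0,-0.0046,-0.094],[0.0,-0.0046,-0.097],[0.0,-0.0046,-0.0982],[0.0,-0.0046,-0.0982]], turn=[[0,-0.3,-0.4],[0,-0.3,-0.4],[0,-0.3,-0.4],[0,-0.3,-0.4],[0,-0.3,-0.4],[0,-0.3,-0.4],[0,-0.3,-0.4],[0,-0.3,-0.4]], hand=[0.008,0.008,0.008,0.008,0.008,0.008,0.008,0.008])

```text
time: 22.85
tool_pos: [454.0, 51.7, 21.3]
tool_rot: [-179.9, -0.1, 7.7]
force: [-0.1, 0.0, -0.1]
grip_width: 0.146
```

Request:
step_arm(dp=[[0,0,-0.001],[0,0,-0.0018],[0,0,-0.0022],[0,0,-0.0022]], turn=[[0,0,0],[0,0,0],[0,0,0],[0,0,0]], hand=[0.008,0.008,0.008,0.008])

```text
time: 23.25
tool_pos: [454.3, 51.8, 19.7]
tool_rot: [-179.9, -0.1, 7.7]
force: [-2.0, 1.1, 7.4]
grip_width: 0.144
```

Contact at exactly the expected height. Release and rise.

Request:
step_arm(dp=[[0,0,0],[0,0,0],[0,0,0],[0,0,0.005],[0,0,0.02],[0,0,0.05],[0,0,0.09],[0,-0.02,0.12],[0,-0.06,0.14]], turn=[[0,0,0],[0,0,0],[0,0,0],[0,0,0],[0,0,0],[0,0,0],[0,0,0],[0,0,0],[0,0,0]], hand=[0.016,0.024,0.032,0.035,0.04,0.04,0.04,0.04,0.045])

```text
time: 24.15
tool_pos: [455.2, -6.5, 161.5]
tool_rot: [-179.9, -0.2, 8.0]
force: [1.0, -0.2, 1.0]
grip_width: 0.526
```

```bash
python3 - <<'E'
from h import *
c,im=grab("wrist","w_b5")
E
```

```text
(no output)
```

View pics/w_b5.png

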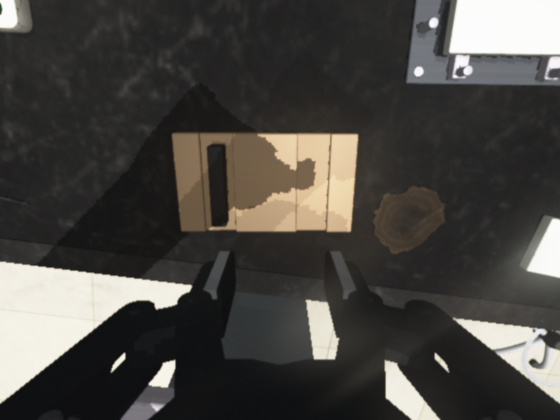

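```bash
python3 - <<'E'
from h import *
c=load("w_b5")
P=px2w(c,[(173,133),(357.5,134),(351,233),(181,233)],16); m=P.mean(0);d=P[0]-P[1];a=np.arctan2(-d[0],d[1]);print(m,np.degrees(a))
b=px2w(c,[(208,144),(225,144),(228,226),(211,226)],30);print(b.mean(0))
r=(b.mean(0)-m)[:2];x=np.array([np.cos(a),np.sin(a)]);y=np.array([-np.sin(a),np.cos(a)]);print(r@x,r@y)
E
```

```text
[459.4993635   7.5365486  16.       ] 7.769813103829569
[455.95422074  49.86630081  30.        ]
2.2101146694483087 42.42041197808773
```

Request:
step_arm(dp=[[-0.002,-0.03,0],[-0.004,-0.07,0],[-0.007,-0.115,0],[-0.01,-0.16,0],[-0.014,-0.205,0],[-0.018,-0.25,0],[-0.022,-0.295,0],[-0.026,-0.34,0],[-0.028,-0.375,0],[-0.029,-0.39,0]], turn=[[0,0.2,-1],[0,0.2,-2],[0,0.2,-3],[0,0.2,-5],[0,0.2,-7],[0,0.2,-9],[0,0.2,-9.5],[0,0.2,-9.5],[0,0.2,-9.5],[0,0.2,-9.5]], hand=[0.045,0.045,0.045,0.045,0.045,0.045,0.045,0.045,0.045,0.045])

```text
time: 25.2
tool_pos: [425.1, -409.4, 164.7]
tool_rot: [179.7, -0.3, -2.3]
force: [1.1, -0.4, -0.4]
grip_width: 0.532
```

```bash
python3 - <<'E'
from h import *
s=status.observe();print(s["q"].round(1),s["tool_pos"].round(1),s["tool_rot"].round(2),corr(-1.5))
c,im=grab("wrist","w_b6")
cv2.imwrite("pics/a6.png",cv2.convertScaleAbs(cv2.resize(im[110:250,190:360,::-1],None,fx=4.2,fy=4.2,interpolation=cv2.INTER_CUBIC),alpha=1.8))
E
```

```text
[  2.3  40.8  54.8 103.3 -39.5  57.  -19. ] [ 425.1 -409.4  164.7] [179.75  -0.25  -2.28] [0.26 0.24 0.79]
```

View pics/a6.png

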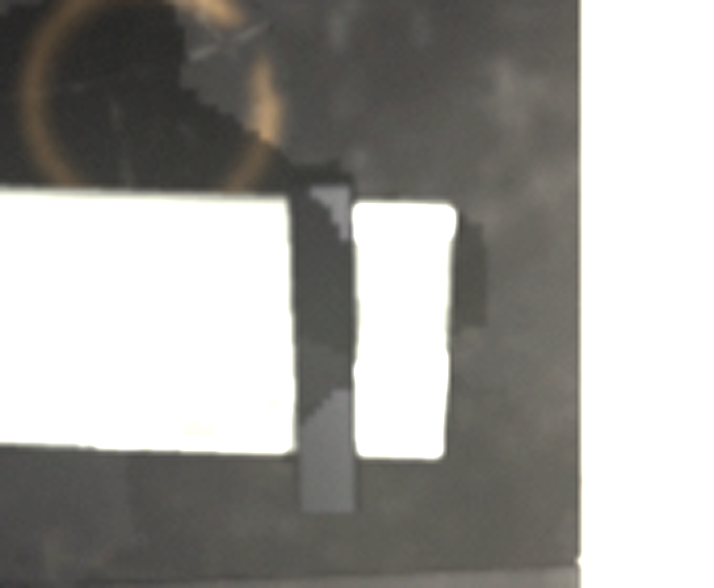

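```bash
python3 - <<'E'
from h import *
c=load("w_b6");o=np.array([190,110])
P=px2w(c,np.array([(293,186),(352,186),(354,513),(300,513)])/4.2+o,30); print(P.round(1).tolist(),P.mean(0).round(1)); d=(P[0]+P[1]-P[2]-P[3])[:2]/2; print(np.linalg.norm(d),np.degrees(np.arctan2(d[1],d[0])))
E
```

```text
[[463.3, -394.4, 30.0], [462.8, -406.8, 30.0], [388.5, -403.9, 30.0], [389.0, -391.6, 30.0]] [ 425.9 -399.2   30. ]
74.32869446909066 -2.1783028427178603
```

Request:
step_arm(dp=[[0.001,0.0104,-0.03],[0.001,0.0104,-0.07],[0.001,0.0104,-0.1],[0.001,0.0104,-0.125],[0.001,0.0104,-0.138],[0.001,0.0104,-0.1447],[0.001,0.0104,-0.1447],[0.001,0.0104,-0.1447]], turn=[[0.2,0.2,0.4],[0.2,0.2,0.4],[0.2,0.2,0.4],[0.2,0.2,0.4],[0.2,0.2,0.4],[0.2,0.2,0.4],[0.2,0.2,0.4],[0.2,0.2,0.4]], hand=[0.045,0.045,0.045,0.045,0.045,0.045,0.045,0.045])

```text
time: 26.05
tool_pos: [426.3, -400.6, 21.2]
tool_rot: [179.8, -0.1, -1.9]
force: [-0.8, -0.2, 0.4]
grip_width: 0.529
```

```bash
python3 - <<'E'
from h import *
s=status.observe();print(s["q"].round(1),s["tool_pos"].round(1),s["tool_rot"].round(2),corr(-1.9))
E
```

```text
[  8.3  50.9  43.6 106.6 -50.4  43.8 -11.7] [ 426.3 -400.6   21.2] [ 1.798e+02 -1.100e-01 -1.930e+00] [0.2  0.11 0.03]
```

Request:
step_arm(dp=[[0,0.0015,-0.0018],[0,0.0015,-0.0018],[0,0.0015,-0.0018],[0,0.0015,-0.0018],[0,0.0015,-0.0018],[0,0.0015,-0.0018],[0,0.0015,-0.0018],[0,0.0015,-0.0018],[0,0.0015,-0.0018]], turn=[[0.2,0.1,0],[0.2,0.1,0],[0.2,0.1,0],[0.2,0.1,0],[0.2,0.1,0],[0.2,0.1,0],[0.2,0.1,0],[0.2,0.1,0],[0.2,0.1,0]], hand=[0.035,0.025,0.018,0.012,0.008,0.008,0.008,0.008,0.008], grip_force=50)

```text
time: 26.95
tool_pos: [426.5, -399.2, 19.9]
tool_rot: [-180.0, -0.0, -1.9]
force: [-0.7, 1.3, 5.6]
grip_width: 0.147
```

Request:
step_arm(dp=[[0,0,0.003],[0,0,0.01],[0,0,0.02],[0,0,0.035],[0,0,0.06],[0,0,0.09],[0,0,0.1],[0,0,0.1]], turn=[[0,0,0],[0,0,0],[0,0,0],[0,0,0],[0,0,0],[0,0,0],[0,0,0],[0,0,0]], hand=[0.008,0.008,0.008,0.008,0.008,0.008,0.008,0.008])

```text
time: 27.75
tool_pos: [427.4, -400.0, 121.8]
tool_rot: [179.9, -0.2, -1.9]
force: [-0.2, 0.2, -0.9]
grip_width: 0.149
```

```bash
python3 - <<'E'
from h import *
s=status.observe();print(s["q"].round(1),s["tool_pos"].round(1),s["tool_rot"].round(2),corr(7.8))
c,im=grab("wrist","w_b7")
E
```

```text
[  3.3  43.4  51.6 105.2 -42.6  52.8 -17.2] [ 427.4 -400.   121.8] [179.9   -0.2   -1.94] [0.09 0.21 9.74]
```

View pics/w_b7.png

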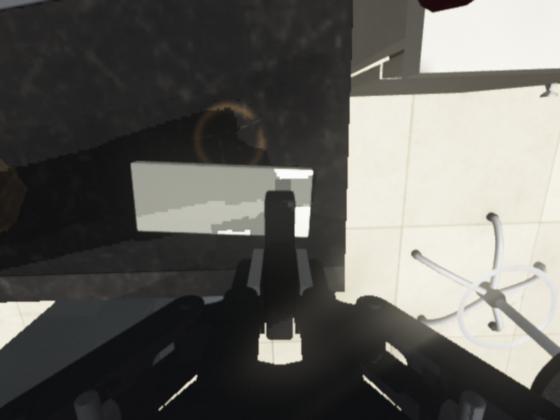

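Request:
step_arm(dp=[[0.003,0.02,0],[0.007,0.055,0],[0.012,0.1,0],[0.017,0.145,0],[0.022,0.19,0],[0.027,0.235,0],[0.032,0.28,0],[0.036,0.325,0],[0.0376,0.355,0],[0.0376,0.3635,0]], turn=[[0.1,0.2,1],[0.1,0.2,3],[0.1,0.2,5],[0.1,0.2,7],[0.1,0.2,9],[0.1,0.2,9.7],[0.1,0.2,9.7],[0.1,0.2,9.7],[0.1,0.2,9.7],[0.1,0.2,9.7]], hand=[0.008,0.008,0.008,0.008,0.008,0.008,0.008,0.008,0.008,0.008])

```text
time: 28.8
tool_pos: [463.8, -31.5, 119.0]
tool_rot: [-179.8, 0.2, 8.1]
force: [-0.0, -0.5, -0.4]
grip_width: 0.143
```

```bash
python3 - <<'E'
from h import *
s=status.observe();print(s["q"].round(1),s["tool_pos"].round(1),s["tool_rot"].round(2),corr(7.8))
c,im=grab("wrist","w_b8")
E
```

```text
[-43.5  34.3  54.8 122.4 -41.3  44.5 -43.7] [463.8 -31.5 119. ] [-179.81    0.24    8.11] [-0.15 -0.27 -0.31]
```

View pics/w_b8.png

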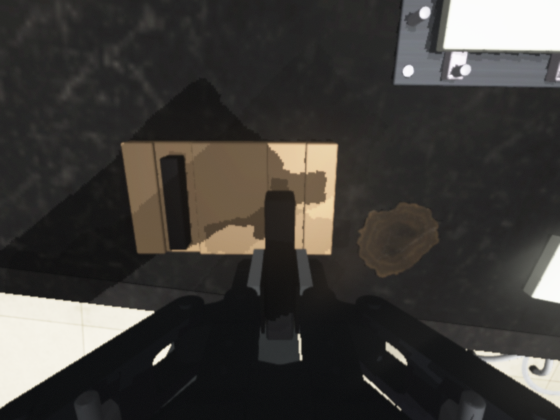

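Request:
step_arm(dp=[[0.001,-0.0052,-0.02],[0.001,-0.0052,-0.05],[0.001,-0.0052,-0.075],[0.001,-0.0052,-0.088],[0.001,-0.0052,-0.094],[0.001,-0.0052,-0.097],[0.001,-0.0052,-0.0982],[0.001,-0.0052,-0.0982]], turn=[[-0.1,-0.3,-0.3],[-0.1,-0.3,-0.3],[-0.1,-0.3,-0.3],[-0.1,-0.3,-0.3],[-0.1,-0.3,-0.3],[-0.1,-0.3,-0.3],[-0.1,-0.3,-0.3],[-0.1,-0.3,-0.3]], hand=[0.008,0.008,0.008,0.008,0.008,0.008,0.008,0.008])

```text
time: 29.65
tool_pos: [465.1, -37.6, 21.4]
tool_rot: [-180.0, -0.1, 7.8]
force: [0.2, -0.1, -1.0]
grip_width: 0.145
```

Request:
step_arm(dp=[[0,0,-0.001],[0,0,-0.0017],[0,0,-0.002],[0,0,-0.002]], turn=[[0,0,0],[0,0,0],[0,0,0],[0,0,0]], hand=[0.008,0.008,0.008,0.008])

```text
time: 30.05
tool_pos: [465.5, -37.5, 19.9]
tool_rot: [-180.0, -0.1, 7.8]
force: [-1.2, 0.8, 5.4]
grip_width: 0.144
```

Request:
step_arm(dp=[[0,0,0],[0,0,0],[0,0,0],[0,0,0.005],[0,0,0.02],[0,0,0.05],[0,0,0.09],[0,0.0,0.13],[0,0,0.14]], turn=[[0,0,0],[0,0,0],[0,0,0],[0,0,0],[0,0,0],[0,0,0],[0,0,0],[0,0,0],[0,0,0]], hand=[0.016,0.024,0.032,0.035,0.04,0.04,0.05,0.06,0.07])

```text
time: 30.95
tool_pos: [467.2, -38.1, 163.2]
tool_rot: [-180.0, -0.4, 7.7]
force: [0.2, 1.0, -0.3]
grip_width: 0.813
```

```bash
python3 - <<'E'
from h import *
c,im=grab("wrist","w_b9")
im2=cv2.resize(im[110:260,130:380,::-1],None,fx=3.2,fy=3.2,interpolation=cv2.INTER_CUBIC)
cv2.imwrite("pics/a9.png",im2)
E
```

```text
(no output)
```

View pics/a9.png

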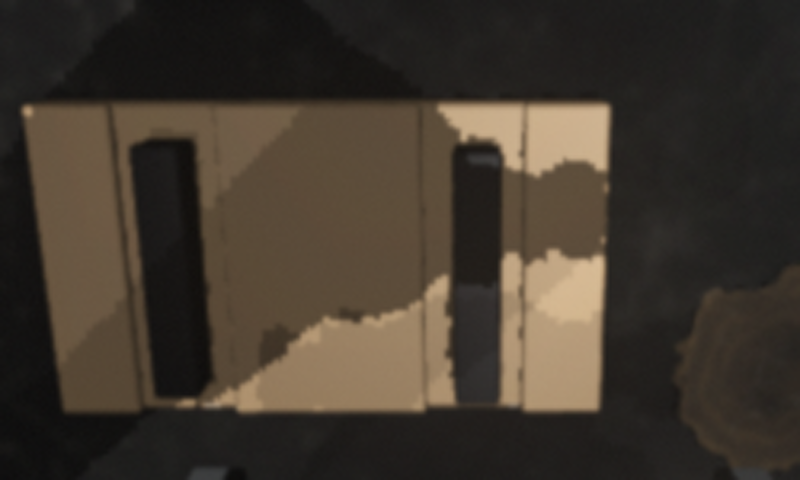

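```bash
python3 - <<'E'
from h import *
c=load("w_b9");o=np.array([130,110]);f=3.2
P=px2w(c,np.array([(23,103),(611,103),(601,411),(63,411)])/f+o,16); m=P.mean(0);d=P[0]-P[1];a=np.arctan2(-d[0],d[1]);print(m,np.degrees(a),np.linalg.norm(d))
for q in ([(130,143),(183,140),(203,397),(155,399)],[(453,146),(502,146),(498,404),(455,404)]):
  b=px2w(c,np.array(q)/f+o,30)
  r=(b.mean(0)-m)[:2];x=np.array([np.cos(a),np.sin(a)]);y=np.array([-np.sin(a),np.cos(a)]);print(b.mean(0),r@x,r@y); d=b[0]+b[1]-b[2]-b[3];print(np.degrees(np.arctan2(d[1],d[0])))
s=status.observe();print(corr(85.8))
E
```

```text
[460.54515629   7.4196148   16.        ] 7.73697527582701 168.8169910249378
[455.2572857   50.02761358  30.        ] 0.49639815873209336 42.932001167271416
7.368792141361474
[465.65250383 -38.16266203  30.        ] -1.0756920221303874 -45.85489991378837
7.495269920601085
[-0.37  0.27 78.05]
```

Request:
step_arm(dp=[[-0.004,-0.02,0],[-0.008,-0.05,0],[-0.012,-0.085,0],[-0.016,-0.12,0],[-0.02,-0.155,0],[-0.024,-0.19,0],[-0.028,-0.225,0],[-0.032,-0.26,0],[-0.035,-0.295,-0.01],[-0.0365,-0.3145,-0.02]], turn=[[0,0,7.8],[0,0,15.6],[0,0,23.4],[0,0,31.2],[0,0,39],[0,0,46.8],[0,0,54.6],[0,0,62.4],[0,0,70.2],[-0.4,0.3,78]], hand=[0.084,0.084,0.084,0.084,0.084,0.084,0.084,0.084,0.084,0.084])

```text
time: 32.0
tool_pos: [429.3, -355.3, 141.9]
tool_rot: [-180.0, 0.1, 85.9]
force: [0.4, 0.5, 0.1]
grip_width: 0.986
```

```bash
python3 - <<'E'
from h import *
s=status.observe();print(s["q"].round(1),s["tool_pos"].round(1),s["tool_rot"].round(2),corr(85.7))
c,im=grab("wrist","w_l1")
im2=cv2.resize(im[80:330,180:390,::-1],None,fx=2.4,fy=2.4,interpolation=cv2.INTER_CUBIC)
cv2.imwrite("pics/a10.png",im2)
E
```

```text
[  9.2  32.3  34.6 108.1 -24.3  47.   52.4] [ 429.3 -355.3  141.9] [-1.7998e+02  9.0000e-02  8.5880e+01] [ 0.09 -0.03 -0.18]
```

View pics/a10.png

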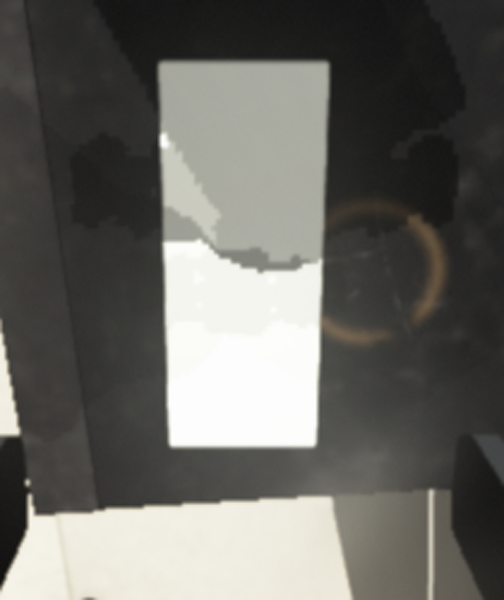

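```bash
python3 - <<'E'
from h import *
c=load("w_l1");o=np.array([180,80]);f=2.4
P=px2w(c,np.array([(158,60),(330,61),(317,447),(169,447)])/f+o,12); print(P.round(1).tolist(),P.mean(0));
for i,j in((0,3),(1,2)):
  d=P[i]-P[j];print(np.degrees(np.arctan2(-d[0],d[1])),np.linalg.norm(d))
E
```

```text
[[406.5, -275.1, 12.0], [466.1, -279.7, 12.0], [455.6, -429.0, 12.0], [395.4, -424.7, 12.0]] [ 430.89262322 -352.134381     12.        ]
-4.261962757260127 150.04685347632886
-4.027525817479265 149.7269157221078
```

Request:
step_arm(dp=[[0.0016,0.003,-0.03],[0.0016,0.003,-0.065],[0.0016,0.003,-0.095],[0.0016,0.003,-0.115],[0.0016,0.003,-0.128],[0.0016,0.003,-0.136],[0.0016,0.003,-0.14],[0.0016,0.003,-0.14]], turn=[[0.1,0,0],[0.1,0,0],[0.1,0,0],[0.1,0,0],[0.1,0,0],[0.1,0,0],[0.1,0,0],[0.1,0,0]], hand=[0.084,0.084,0.084,0.084,0.084,0.084,0.084,0.084])

```text
time: 32.85
tool_pos: [429.7, -353.9, 0.8]
tool_rot: [-179.9, 0.1, 86.2]
force: [1.1, -0.2, 0.6]
grip_width: 0.984
```

```bash
python3 - <<'E'
from h import *
s=status.observe();print(s["q"].round(1),s["tool_pos"].round(1),s["tool_rot"].round(2),corr(85.85))
c,im=grab("wrist","w_l2")
E
```

```text
[ 16.1  44.9  25.  109.9 -33.4  32.6  59.6] [ 429.7 -353.9    0.8] [-1.7988e+02  8.0000e-02  8.6160e+01] [ 0.07 -0.13 -0.31]
```

View pics/w_l2.png

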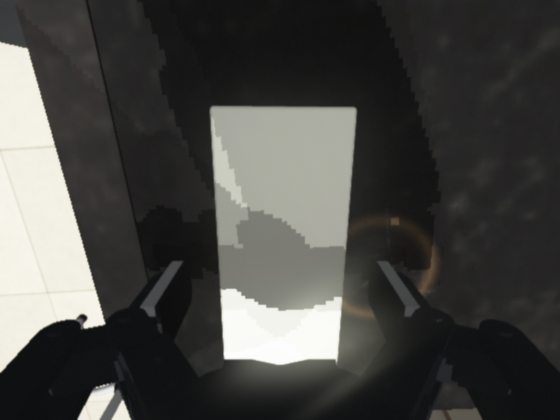

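Partially close at this height, then lower the last bit and grip.

Request:
step_arm(dp=[[0.001,0.0016,0],[0.001,0.0016,0],[0.001,0.0016,0],[0.001,0.0016,-0.001],[0.001,0.0016,-0.002],[0.001,0.0016,-0.003],[0.001,0.0016,-0.003]], turn=[[0,0,-0.3],[0,0,-0.3],[0,0,-0.3],[0,0,-0.3],[0,0,-0.3],[0,0,-0.3],[0,0,-0.3]], hand=[0.076,0.07,0.068,0.068,0.068,0.068,0.068])

```text
time: 33.6
tool_pos: [430.8, -352.5, -2.0]
tool_rot: [-179.9, 0.1, 85.9]
force: [-0.4, -0.3, -0.4]
grip_width: 0.794
```

Request:
step_arm(dp=[[0,0,0],[0,0,0],[0,0,0],[0,0,0],[0,0,0],[0,0,0]], turn=[[0,0,0],[0,0,0],[0,0,0],[0,0,0],[0,0,0],[0,0,0]], hand=[0.064,0.06,0.056,0.054,0.054,0.054], grip_force=70)

```text
time: 34.2
tool_pos: [430.7, -352.5, -1.3]
tool_rot: [-179.9, 0.1, 85.9]
force: [-1.3, 2.1, 7.5]
grip_width: 0.675
```

Request:
step_arm(dp=[[0,0,0.002],[0,0,0.006],[0,0,0.012],[0,0,0.02],[0,0,0.03],[0,0,0.03]], turn=[[0,0,0],[0,0,0],[0,0,0],[0,0,0],[0,0,0],[0,0,0]], hand=[0.054,0.054,0.054,0.054,0.054,0.054])

```text
time: 34.8
tool_pos: [431.6, -353.3, 30.3]
tool_rot: [180.0, 0.1, 85.8]
force: [0.9, -0.6, -2.5]
grip_width: 0.675
```

```bash
python3 - <<'E'
from h import *
c,im=grab("wrist","w_l3")
E
```

```text
(no output)
```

View pics/w_l3.png

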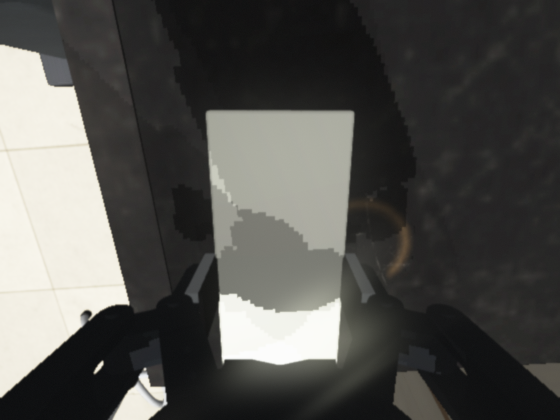

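```bash
python3 - <<'E'
from h import *
c=load("w_l3"); zt=43.6
P=px2w(c,[(206.5,110.5),(354.5,110.5)],zt);print(P.round(1)); m=P.mean(0)[:2]; a=np.radians(-4.2);print(m-75*np.array([-np.sin(a),np.cos(a)]),np.linalg.norm(P[0]-P[1]))
s=status.observe();print(s["tool_pos"],s["tool_rot"],corr(97.75))
E
```

```text
[[ 407.7 -276.1   43.6]
 [ 466.3 -280.3   43.6]]
[ 431.50948823 -353.00781505] 58.65998140566052
[ 431.3484451  -352.89649656   29.61405998] [-1.79995348e+02  1.17755056e-01  8.58581680e+01] [ 0.12 -0.   11.89]
```

Request:
step_arm(dp=[[0,0,0.02],[0.002,0.005,0.045],[0.006,0.025,0.065],[0.01,0.06,0.075],[0.014,0.1,0.075],[0.018,0.145,0.075],[0.022,0.19,0.075],[0.025,0.235,0.075],[0.027,0.275,0.075],[0.028,0.31,0.075]], turn=[[0,0,0],[0,0,0],[0,0,1],[0,0,3],[0,0,5],[0,0,7],[0,0,9],[0,0,11],[0,0,11.9],[0.1,0,11.9]], hand=[0.054,0.054,0.054,0.054,0.054,0.054,0.054,0.054,0.054,0.054])

```text
time: 35.85
tool_pos: [459.1, -40.4, 104.5]
tool_rot: [-180.0, -0.0, 97.9]
force: [0.8, -0.1, -2.4]
grip_width: 0.674
```

Request:
step_arm(dp=[[0.001,0.02,0],[0.001,0.035,0],[0.001,0.046,0],[0.001,0.046,0]], turn=[[0,0,0],[0,0,0],[0,0,0],[0,0,0]], hand=[0.054,0.054,0.054,0.054])

```text
time: 36.25
tool_pos: [460.1, 6.9, 104.4]
tool_rot: [-180.0, -0.0, 98.0]
force: [-0.1, -0.1, -1.9]
grip_width: 0.675
```

```bash
python3 - <<'E'
from h import *
s=status.observe();print(s["q"].round(1),s["tool_pos"].round(1),s["tool_rot"].round(2),corr(97.75))
c,im=grab("wrist","w_l4")
E
```

```text
[-31.5  27.2  31.  122.9 -23.8  35.8  24.3] [460.1   6.9 104.4] [-1.7998e+02 -5.0000e-02  9.8000e+01] [-0.04 -0.02 -0.25]
```

View pics/w_l4.png

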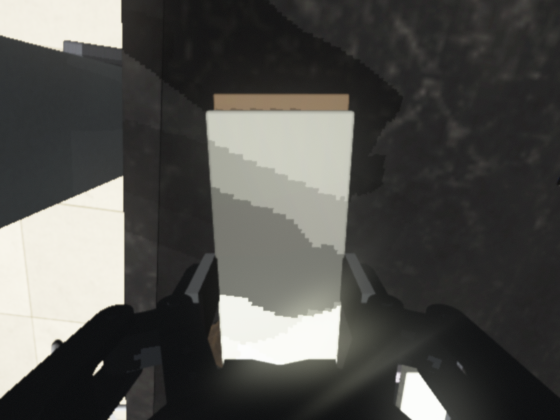

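Request:
step_arm(dp=[[0.0003,0.0006,-0.02],[0.0003,0.0006,-0.042],[0.0003,0.0006,-0.058],[0.0003,0.0006,-0.066],[0.0003,0.0006,-0.071],[0.0003,0.0006,-0.0735],[0.0003,0.0006,-0.0745],[0.0003,0.0006,-0.0745]], turn=[[0,0,-0.2],[0,0,-0.2],[0,0,-0.2],[0,0,-0.2],[0,0,-0.2],[0,0,-0.2],[0,0,-0.2],[0,0,-0.2]], hand=[0.054,0.054,0.054,0.054,0.054,0.054,0.054,0.054])

```text
time: 37.1
tool_pos: [460.7, 6.2, 30.4]
tool_rot: [180.0, -0.0, 97.7]
force: [0.2, -0.3, -3.0]
grip_width: 0.675
```

Request:
step_arm(dp=[[0,0,-0.0008],[0,0,-0.0014],[0,0,-0.0017],[0,0,-0.0017]], turn=[[0,0,0],[0,0,0],[0,0,0],[0,0,0]], hand=[0.054,0.054,0.054,0.054])

```text
time: 37.5
tool_pos: [460.9, 6.2, 28.7]
tool_rot: [180.0, -0.0, 97.7]
force: [0.1, 0.3, -1.3]
grip_width: 0.677
```

Just about touching; a hair lower, then release.

Request:
step_arm(dp=[[0,0.0005,-0.0005],[0,0.0005,-0.0008],[0,0.0005,-0.0008],[0,0.0005,-0.0008]], turn=[[0,0,0],[0,0,0],[0,0,0],[0,0,0]], hand=[0.054,0.054,0.054,0.054])

```text
time: 37.9
tool_pos: [460.9, 6.3, 28.6]
tool_rot: [179.9, -0.0, 97.7]
force: [-3.0, -1.1, 11.4]
grip_width: 0.677
```

Request:
step_arm(dp=[[0,0,0],[0,0,0],[0,0,0],[0,0,0],[0,0,0.01],[0,0,0.03],[0,0,0.06],[0,0,0.1],[0,0,0.14],[0,0,0.16]], turn=[[0,0,0],[0,0,0],[0,0,0],[0,0,0],[0,0,0],[0,0,0],[0,0,0],[0,0,0],[0,0,0],[0,0,0]], hand=[0.062,0.068,0.076,0.08,0.08,0.08,0.08,0.08,0.08,0.08])

```text
time: 38.9
tool_pos: [462.1, 6.0, 192.0]
tool_rot: [179.7, -0.0, 97.7]
force: [-0.2, 0.6, -1.3]
grip_width: 0.933
```

```bash
python3 - <<'E'
from h import *
c,im=grab("wrist","w_l5")
E
```

```text
(no output)
```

View pics/w_l5.png

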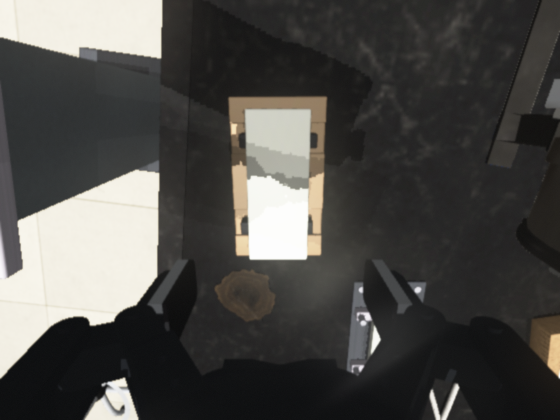

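Request:
step_arm(dp=[[-0.003,-0.03,0.01],[-0.006,-0.07,0.02],[-0.01,-0.115,0.03],[-0.014,-0.16,0.03],[-0.018,-0.205,0.03],[-0.022,-0.25,0.03],[-0.025,-0.29,0.03],[-0.028,-0.33,0.03],[-0.03,-0.35,0.03],[-0.03,-0.35,0.03]], turn=[[0,0,0],[0,0,0],[0,0,0],[0,0,0],[0,0,0],[0,0,0],[0,0,0],[0,0,0],[0,0,0],[0,0,0]], hand=[0.08,0.08,0.08,0.08,0.08,0.08,0.08,0.08,0.08,0.08])

```text
time: 39.95
tool_pos: [431.5, -347.4, 224.0]
tool_rot: [179.6, 0.0, 97.3]
force: [-0.1, 1.2, 0.2]
grip_width: 0.939
```

```bash
python3 - <<'E'
from h import *
c=load("w_l5")
P=px2w(c,[(229,97),(327,97),(321,256),(236,256)],16); m=P.mean(0); print(m)
L=px2w(c,[(246,109),(310.5,109),(307.5,260),(249,260)],42); print(L.mean(0)); 
for Q in(P,L): d=Q[0]+Q[1]-Q[2]-Q[3]; print(np.degrees(np.arctan2(-d[0],d[1])))
print(w2px(vision.calibration("top"),[m]))
c,im=grab("top","t_end"); cv2.imwrite("pics/t_end2.png",cv2.resize(im[150:290,110:370,::-1],None,fx=3,fy=3,interpolation=cv2.INTER_CUBIC))
grab("scene","s_end")
E
```

```text
[461.06662351   7.60782119  16.        ]
[461.14888881   6.2972299   42.        ]
7.774887713067845
7.598200017465465
[[256.50908305 249.03839178]]
```

View pics/t_end2.png

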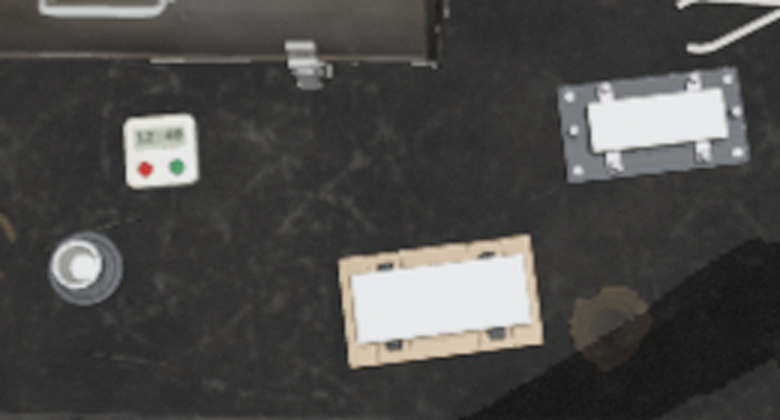

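View pics/s_end.png

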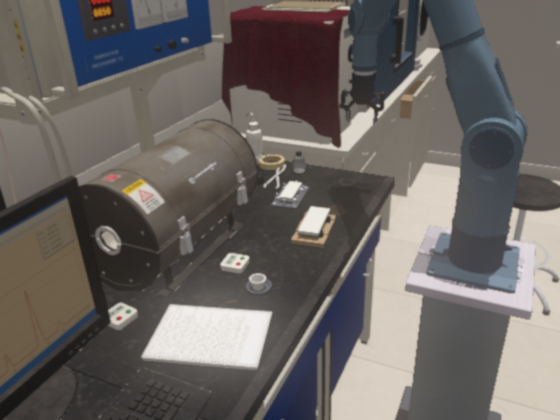

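```bash
python3 - <<'E'
from h import *
c=vision.calibration("top"); im=cv2.imread("pics/t_end.png")[220:260,118:160]
cv2.imwrite("pics/cr_end.png",cv2.convertScaleAbs(cv2.resize(im,None,fx=14,fy=14,interpolation=cv2.INTER_CUBIC),alpha=1.3))
E
```

```text
(no output)
```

View pics/cr_end.png

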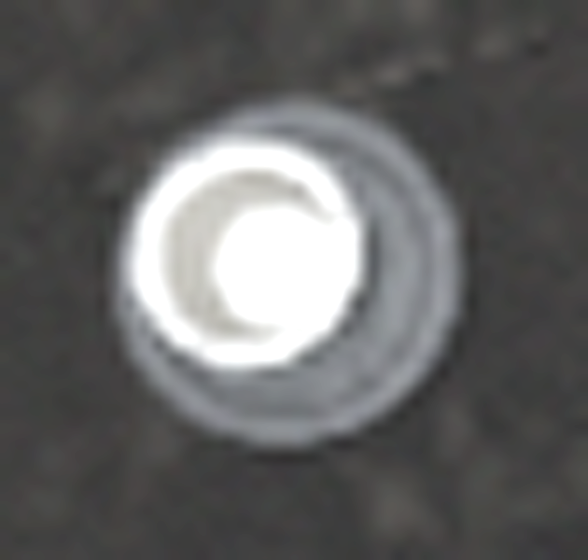

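```bash
python3 - <<'E'
from h import *
c=vision.calibration("top")
o=np.array([118,220])-0
print(px2w(c,np.array([(290,271)])/14+o,9),px2w(c,np.array([(244,253)])/14+o,31))
im=cv2.imread("pics/w_d3.png")[160:260,225:335]
cv2.imwrite("pics/cr_w.png",cv2.convertScaleAbs(cv2.resize(im,None,fx=6,fy=6,interpolation=cv2.INTER_CUBIC),alpha=1.3))
E
```

```text
[[483.62136712 320.44386325   9.        ]] [[484.89727327 323.74698596  31.        ]]
```

View pics/cr_w.png

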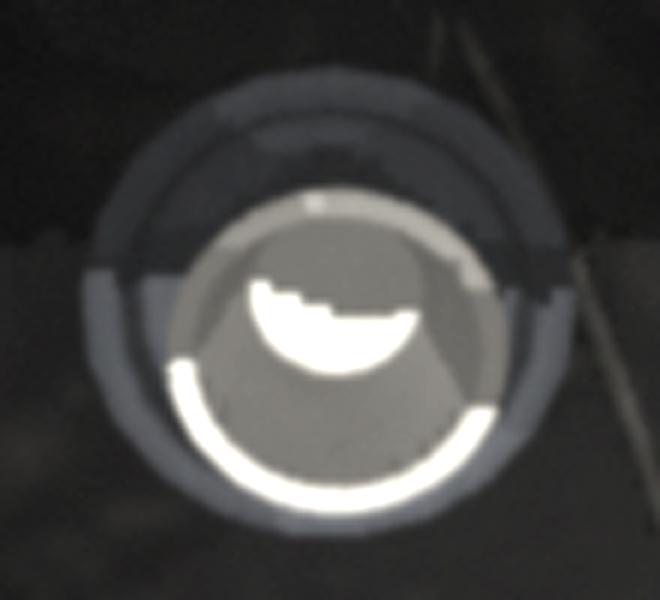

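```bash
python3 -c "
from bench import workorder, status
print(workorder.finish_job()); print(status.observe()['time'])"
```

```text
the job is handed in; nothing more can be done
None
the job is handed in; nothing more can be done
```

I took the stack apart in the required order and handed the job in at about 40 s of the 144 s allowed. No verdict is reported. My last camera checks put every piece within its tolerance.

| Piece | Where the last check put it | Tolerance |
|---|---|---|
| Crucible | Upright in the dish, about 3.5 mm off centre | 12 mm |
| Short plate | Between the cradle's pins, lowered to within about 1 mm of centre. The photo agrees by eye; I did not measure it again after release. | 12 mm |
| Bar in the +y groove | 0.5 mm along and 2 mm across from the middle | 13 mm and 10 mm |
| Bar in the -y groove | 1.1 mm along and 0.9 mm across from the middle | 13 mm and 10 mm |
| Long plate | About 1.3 mm from the slab centre, turned 0.2° from it | 13 mm and 8.6° |

- **Heights:** I checked heights and levelness only by where each piece made contact on the way down. All matched what I expected to within about 1 mm.
- **Bystanders:** The timer shows no shift in the final top picture. The bottle is still standing in the final scene picture, and the arm never worked near it.
- **Robot:** It stands clear of everything with the gripper open.
- **Disagreement between cameras:** The top and wrist cameras differed by about 3.5 mm in x and 1 mm in y. I relied mainly on the wrist camera, which agreed with itself from view to view.

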